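# Clamp the board evenly in the test jig

## Task

Clamp the board in the sloping test jig by tightening the four knobs of its pressure frame clockwise, crosswise in two passes so that the frame presses evenly. First pass: turn each knob until you feel the spring bite and then only about 20 degrees more, going from one knob to the diagonally opposite one and then the other diagonal; second pass: again crosswise, turn each one until it comes up solid. Leave the other things on the bench where they are.

Things in the scene. Friction and masses are not known exactly. Their poses are not given: they have to be found in the camera images.
- jig: Board test jig, fixed to the bench: 230 x 270 mm aluminium base plate on posts carrying a black probe block (200 mm up the slope, 270 mm wide) tilted 25 degrees, its top facing up and towards the robot; on it a green circuit board under an aluminium pressure frame with four round black knobs. Origin: on the bench under the middle of the base; x points to the high rear, y left, z up.
- bed_top (a point): Middle of the pressure frame's top plane (in its open window), 110 mm above the bench. z: normal of the frame, leaning 25 degrees from vertical towards the robot; x: up the slope to the rear; y: left. The studs stand at x = -66 mm (front) or +66 mm (rear), y = +95 mm (left) or -95 mm (right).
- grip1 (a point): Centre of the front left knob. All four are alike: fluted, round, black, 56 mm across, 26 mm tall (13 mm each way from this point), red cap disc, white pointer; below it a steel skirt 28 mm across and a brass bush 36 mm across, 10 mm tall; the 12 mm stud end stands up to 14 mm out of the top. z: along the stud, outwards. 30 to 35 mm free under the knob. Diagonal partner: rear right.
- grip2 (a point): Centre of the front right knob; diagonal partner: rear left. Every knob tightens clockwise, seen from its outer end; a quarter turn lowers it 3 mm along the stud. It first runs free (0.12 N m) for a hidden 0.15 to 0.95 rad, different for each and not to be told from the pointer; then, 46.0 mm above bed_top, the spring bites and the torque jumps to 0.6 N m.
- grip3 (a point): Centre of the rear right knob; diagonal partner: front left. From the bite on, every knob's torque rises slowly from 0.6 to 0.7 N m (a hand at rest between small turns feels about half of that); 57 degrees after the bite it comes up solid on its bush, 44.1 mm above bed_top. A knob stays where it is left, and loosens when turned back.
- grip4 (a point): Centre of the rear left knob; diagonal partner: front right. The knob centres lie 132 mm apart up the slope and 190 mm apart across it; nothing stands above the knobs. The knob's sides are grippy plastic: squeezed with 30 N or more it turns without slipping until it is solid.
- reel_big: Reel of solder standing flat, red flanges 66 mm across, 52 mm tall. Origin: centre of its underside. Leave alone.
- reel_low: Low reel of solder lying flat, red flanges 64 mm across, 34 mm tall. Origin: centre of its underside. Leave alone.
- flux_bottle: White bottle with a red cap, 48 mm across, 120 mm tall, standing. Origin: centre of its underside. Leave alone.
- spare_board: Loose green circuit board, 100 x 75 mm, up to 16 mm high. Origin: centre of its underside. Leave alone.
- screwdriver: Screwdriver with a blue handle, 180 mm long, lying on the bench along its own x axis. Leave alone.
- multimeter: Yellow hand multimeter lying face up, 160 x 80 mm, 43 mm high. Origin: centre of its underside. Leave alone.
- parts_tray: Blue divided parts tray, 120 x 90 mm, 28 mm high. Origin: centre of its underside. Leave alone.

How it is judged:
By the outcome, as a careful person would: the job done as asked, in the order asked, and still so for the second after the job is handed in, with the robot touching nothing.
It also fails if it takes over 72 s, if anything falls off the work surface, if the arm or the gripper's body presses on something with over 40 N, if the wrist force passes 120 N, or if a joint passes its speed limit or range.

## Robot

A 6-joint arm with a two-finger parallel gripper is mounted at the origin on the work surface. World frame = base frame: x ahead of the robot, y to its left, z up, the work surface at z = 0. Lengths are in m, angles in rad, forces in N, time in s.
With the tool pointing down it reaches from about 0.375 to 0.9 m from the base axis. Payload 3.1 kg.
Tool frame: the origin (TCP) lies on the centre line of the jaws, within the pads' length; the fingertips stand robot.tip_reach ahead of it and the grasp point (between the pads) lies 8 mm behind it (robot.tip_reach is the distance from the TCP to the fingertips, in m); z points along the fingers, y is the line along which they close (so a half turn about z gives the same grasp; the last joint's range is limited). The gripper opens to 87 mm and grips with 3 to 60 N. Pads are 19 mm wide; open, the fingers measure 117 mm over their backs; the gripper's body (75 mm by 190 mm) begins 51 mm behind the grasp point.
Start: joints at [-1.52, 0.527, 1.433, -0, 1.181, -0.178], TCP at [0.142, -0.609, 0.234] pointing down, gripper open.
Joint ranges: [-3.08, 3.08], [-0.75, 2.2], [0.22, 2.44], [-1.43, 4.57], [0, 2.65], [-2.85, 2.85]. Speed limits (rad/s): [2.79, 2.79, 3.14, 3.14, 3.14, 3.14].

## Interface

Orientations are given as a unit quaternion [x, y, z, w].
In Python, from rig import robot gives the robot as it stands.
- The arm moves only by the tool jog_arm, never from a script. Its argument "motion" is one flat list of numbers, 7 for each row, row after row: the shift along the tool's x, y, z scaled (see below), then the turn, a rotation vector about the tool's x, y, z scaled (see below), then the gripper's target within -1 to 1 (shut at 1, half-way at 0, fully open at -1). In form: [x, y, z, rx, ry, rz, hand, x, y, z, rx, ry, rz, hand, ...]. A call has 1 to 12 rows; each row shifts and turns the commanded pose from where the row before left it, along the tool's axes as they then stand; what a row does not reach is not made up. The controller multiplies each number of a shift by 4 cm and each number of a turn by 4 degrees. A row lasts 1/8 s, in which the tool goes at most 62.5 mm and 10.7 degrees, less where a joint would pass 70% of its speed; a pose out of reach is approached as far as the arm can. A call with a number of a shift or a turn outside -1 to 1 is refused whole. A call with a gripper value outside its range is refused whole. The fingers move at their own pace and stop on an object; "grip_force" is the grip in N (left out, the last holds). Time passes only in rows, so rows that do not move let the fingers close. It gives the time, the measured TCP pose, the force, the opening and the grip force at its end, in the units of the state.
- robot.get_obs(): the state, without advancing time (a new reading comes with each control period).
- robot.camera(name): name is "scene" or "top"; returns the picture (480x640x3 uint8, blue, green, red); there is no depth.
- robot.calibration(name): a dict with "fx", "fy", "cx", "cy" (pixels), "R" (3x3) and "t" (3): a world point X has camera coordinates R X + t. Camera axes: x right, y down, z forward; pixel columns grow to the right and rows downward; lengths in m; the calibration is good to about 2 mm. A picture is of the moment at which its call begins. calibration takes no time and is no camera call.
- robot.hand_in(): hands the job in; it is judged then, once.
The state is a dict: "time": time; "q": joint angles; "joint_velocities": joint speeds; "joint_torque": joint torques, N m; "position": TCP position; "tool_rot": TCP orientation; "ft_force": force on the tool from outside, world axes, zero at the start; "moment": the same for the moment, N m; "grip_width": finger opening in m; "grip_force": force on a finger pad.
Only numpy, scipy, OpenCV 4.12 (cv2) and the standard library are available. Lean on these libraries where they do the work, as an engineer would, in place of code of your own. Each camera call takes 0.05 s, during which the arm holds its last target. There are 200 camera calls.

## Working session

There is one attempt and no reset: what is moved stays moved. The work goes in short steps, Python scripts to look and compute and a tool call to move; the robot and the scene stay as the last step left them, time stands still between calls to the robot, and variables do not carry over. Pictures are saved under pics/ and viewed, at most 10 in all, crops included, and the job is handed in when it is done.

Besides the shell and the picture viewer there is one more tool, called after "Call:" by a JSON object that holds its "op" and its "data", one argument or row to a line. jog_arm: Moves the arm, as the interface text tells. Shifts and turns lie within -1 to 1; 1 stands for 4 cm of shift or 4 degrees of turn. Its arguments: {"type":"object","properties":{"motion":{"type":"array","items":{"type":"number"}},"grip_force":{"type":"number"}},"required":["motion"]}

```bash
mkdir -p pics; ls; python3 - <<'E'
from rig import robot
import cv2,numpy as np
print(robot.tip_reach); o=robot.get_obs(); print(o)
for n in("scene","top"):
    cv2.imwrite(f"pics/{n}0.png",robot.camera(n)); print(n,robot.calibration(n))
E
```

```text
pics
0.011
{'time': 0.0, 'q': array([-1.51948490e+00,  5.28461232e-01,  1.43392094e+00,  5.74059646e-06,
        1.18139029e+00, -1.78484073e-01]), 'joint_velocities': array([ 0.00143868,  0.00177293, -0.00075372, -0.00088488, -0.00063567,
       -0.00131432]), 'joint_torque': array([-8.31371781e-04, -4.40036488e+01, -1.76589185e+01,  6.32309332e-02,
        5.81434497e-02, -1.55640550e-04]), 'position': array([ 0.142364  , -0.60783247,  0.23256872]), 'tool_rot': array([ 9.93406047e-01,  1.14643959e-01,  7.19051636e-05, -1.08753285e-03]), 'ft_force': array([0.0832689 , 0.18958716, 0.83936765]), 'moment': array([ 0.0241454 , -0.02453132, -0.03052437]), 'grip_force': 0.0, 'grip_width': 0.08710055615679094}
scene {'fx': 510.3767358646983, 'fy': 510.3767358646983, 'cx': 323.4768054907657, 'cy': 240.1422800062531, 'R': array([[-0.87293642,  0.48723182, -0.02423126],
       [ 0.2786961 ,  0.45731941, -0.84450426],
       [-0.40038792, -0.74395168, -0.53500038]]), 't': array([ 0.46174953, -0.04961801,  1.56756101])}
top {'fx': 466.09254460741744, 'fy': 466.09254460741744, 'cx': 316.75361007160785, 'cy': 238.83466291155364, 'R': array([[ 2.14791159e-03, -9.99922159e-01, -1.22907797e-02],
       [-9.92710624e-01, -6.51014337e-04, -1.20520506e-01],
       [ 1.20503123e-01,  1.24600550e-02, -9.92634749e-01]]), 't': array([0.00818722, 0.54421434, 1.13357182])}
```

View pics/scene0.png

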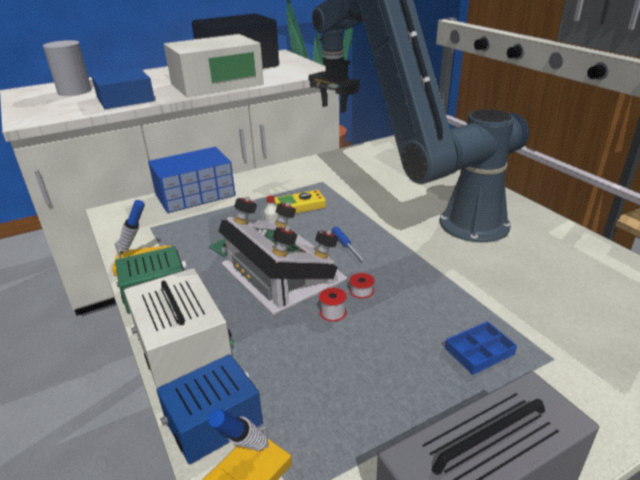

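View pics/top0.png

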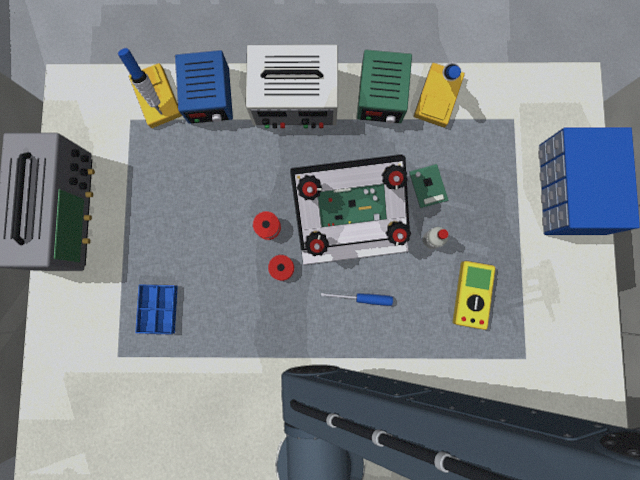

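The scene view shows the jig at about (285,250). In the top view the four red-capped knobs are at FL (317,245), FR (399,234), RR (397,178) and RL (310,188). The bottle at (437,238) is close to FR.

```bash
cat > h.py <<'E'
import numpy as np,cv2,json
from scipy.spatial.transform import Rotation as Ro
from scipy.optimize import least_squares
from rig import robot
S=np.array([[-66,95],[-66,-95],[66,-95],[66,95]])/1e3   # knobs 1..4
def frame(p):
    R=Ro.from_euler('z',p[2])*Ro.from_euler('y',-25,degrees=True)
    return R,np.array([p[0],p[1],.110])
def knob(p,i,h):
    R,o=frame(p); return o+R.apply([S[i][0],S[i][1],h])
def proj(n,X):
    c=robot.calibration(n); Y=c['R']@X+c['t']; return np.array([c['fx']*Y[0]/Y[2]+c['cx'],c['fy']*Y[1]/Y[2]+c['cy']])
def ray(n,u,z):
    c=robot.calibration(n); d=c['R'].T@[(u[0]-c['cx'])/c['fx'],(u[1]-c['cy'])/c['fy'],1]; o=-c['R'].T@c['t']
    return o+d*(z-o[2])/d[2]
def red(img):
    h=cv2.cvtColor(img,cv2.COLOR_BGR2HSV)
    m=(((h[...,0]<8)|(h[...,0]>172))&(h[...,1]>130)&(h[...,2]>70)).astype('u1')
    n,l,s,c=cv2.connectedComponentsWithStats(m); return [(c[i],s[i]) for i in range(1,n) if s[i,4]>15]
def plan(i,h,ang,n=None,hand=-0.65,turn=None):
    """rows from measured pose to knob i: TCP at height h above bed_top; ang = heading of tool x in slope plane (deg)"""
    p=json.load(open('pose.json')); R,_=frame(p); ob=robot.get_obs()
    T0=Ro.from_quat(ob['tool_rot']); x0=ob['position']
    T1=R*Ro.from_euler('z',ang,degrees=True)*Ro.from_euler('x',180,degrees=True)
    x1=knob(p,i,h); d=(T0.inv()*T1).as_rotvec(degrees=True)
    k=max(np.abs(d).max()/4,np.linalg.norm(x1-x0)/.04,1); n=n or int(np.ceil(k))
    print('n',n,'min',round(k,2),'dist',np.round(x1-x0,4),'q',np.round(ob['q'],2),'t',ob['time'])
    dr=d/n; out=[]
    for j in range(n):
        T=T0*Ro.from_rotvec(dr*j,degrees=True)
        out+=[*np.round(T.inv().apply((x1-x0)/n)/.04,3),*np.round(dr/4,3),hand]
    print([float(v) for v in out])
E
python3 - <<'E'
from h import *
img=cv2.imread('pics/top0.png'); r=red(img)
for c,s in r: print(np.round(c,1),s)
g=[(317,245),(399,234),(397,178),(310,188)]
U=np.array([min(r,key=lambda a:np.hypot(*(a[0]-k)))[0] for k in g])
f=lambda p:np.concatenate([proj('top',knob(p,i,.060))-U[i] for i in range(4)])
s=least_squares(f,[.6,0,0]); print(s.x,s.fun.round(1)); json.dump(list(s.x),open('pose.json','w'))
for i in range(4): print(i+1,knob(s.x,i,.047).round(3), 'scene',proj('scene',knob(s.x,i,.06)).round(1))
for c,_ in red(cv2.imread('pics/scene0.png')): print('sc',c.round(1))
print('bottle',ray('top',(442,234),.12))
E
```

```text
[373.  112.3] [366 111  14   4  30]
[196.4 114.4] [190 113  15   4  29]
[282.3 124.7] [280 122   5   6  23]
[320.6 124.5] [319 122   4   6  20]
[395.3 177.6] [388 171  16  15 138]
[309.1 188.3] [302 181  15  16 138]
[266.3 225. ] [253 211  28  29 543]
[399.1 234.6] [392 228  15  15 124]
[442.5 233.9] [438 229  10  10  78]
[316.2 245.1] [310 239  14  14 121]
[280.8 267.4] [268 255  26  26 477]
[ 0.61391944 -0.0747927   0.12614948] [ 0.  -0.  -0.1  0.  -0.  -0.   0.1  0.1]
1 [0.523 0.009 0.125] scene [327.9 233.5]
2 [ 0.547 -0.179  0.125] scene [286.7 205.4]
3 [ 0.666 -0.164  0.18 ] scene [246.6 200.3]
4 [0.642 0.024 0.18 ] scene [286.4 229.9]
sc [270.1 198.6]
sc [361.5 280.2]
sc [332.4 296.2]
bottle [ 0.54507601 -0.28144679  0.12      ]
```

```bash
python3 -c "
from h import *
plan(1,.11,110,n=24,hand=-.65)"
```

```text
n 24 min 25.56 dist [ 0.3781  0.4255 -0.0509] q [-1.52  0.53  1.43 -0.    1.18 -0.18] t 0.1
[0.484, -0.342, 0.054, -0.254, 0.158, -1.065, -0.65, 0.508, -0.306, 0.054, -0.254, 0.158, -1.065, -0.65, 0.529, -0.268, 0.054, -0.254, 0.158, -1.065, -0.65, 0.547, -0.229, 0.056, -0.254, 0.158, -1.065, -0.65, 0.561, -0.189, 0.058, -0.254, 0.158, -1.065, -0.65, 0.573, -0.148, 0.061, -0.254, 0.158, -1.065, -0.65, 0.582, -0.106, 0.065, -0.254, 0.158, -1.065, -0.65, 0.588, -0.064, 0.07, -0.254, 0.158, -1.065, -0.65, 0.59, -0.021, 0.076, -0.254, 0.158, -1.065, -0.65, 0.589, 0.021, 0.083, -0.254, 0.158, -1.065, -0.65, 0.585, 0.063, 0.09, -0.254, 0.158, -1.065, -0.65, 0.578, 0.105, 0.098, -0.254, 0.158, -1.065, -0.65, 0.567, 0.146, 0.106, -0.254, 0.158, -1.065, -0.65, 0.554, 0.185, 0.115, -0.254, 0.158, -1.065, -0.65, 0.537, 0.224, 0.125, -0.254, 0.158, -1.065, -0.65, 0.518, 0.261, 0.135, -0.254, 0.158, -1.065, -0.65, 0.496, 0.296, 0.146, -0.254, 0.158, -1.065, -0.65, 0.471, 0.329, 0.156, -0.254, 0.158, -1.065, -0.65, 0.443, 0.36, 0.168, -0.254, 0.158, -1.065, -0.65, 0.413, 0.389, 0.179, -0.254, 0.158, -1.065, -0.65, 0.381, 0.415, 0.191, -0.254, 0.158, -1.065, -0.65, 0.348, 0.439, 0.202, -0.254, 0.158, -1.065, -0.65, 0.312, 0.46, 0.214, -0.254, 0.158, -1.065, -0.65, 0.275, 0.478, 0.225, -0.254, 0.158, -1.065, -0.65]
```

Call:
{"op": "jog_arm", "data": {
  "motion": [0.48,-0.34,0.05,-0.24,0.15,-1,-0.65,0.51,-0.31,0.05,-0.24,0.15,-1,-0.65,0.53,-0.27,0.05,-0.24,0.15,-1,-0.65,0.55,-0.23,0.06,-0.24,0.15,-1,-0.65,0.56,-0.19,0.06,-0.24,0.15,-1,-0.65,0.57,-0.15,0.06,-0.24,0.15,-1,-0.65,0.58,-0.11,0.06,-0.24,0.15,-1,-0.65,0.59,-0.06,0.07,-0.24,0.15,-1,-0.65,0.59,-0.02,0.08,-0.24,0.15,-1,-0.65,0.59,0.02,0.08,-0.24,0.15,-1,-0.65,0.58,0.06,0.09,-0.24,0.15,-1,-0.65,0.58,0.1,0.1,-0.24,0.15,-1,-0.65],
  "grip_force": 40
}}

```text
time: 1.6
position: [0.3364, -0.3993, 0.2079]
tool_rot: [0.854, 0.508, 0.072, 0.09]
ft_force: [0.2, 0.1, -0.4]
grip_width: 0.072
grip_force: 0.0
```

```bash
python3 -c "
from h import *
plan(1,.11,110,n=12,hand=-.65)"
```

```text
n 12 min 13.52 dist [ 0.184   0.2168 -0.0261] q [-1.18  0.36  1.86  0.24  0.77 -0.85] t 1.6
[0.578, 0.104, 0.099, -0.267, 0.168, -1.127, -0.65, 0.566, 0.147, 0.108, -0.267, 0.168, -1.127, -0.65, 0.552, 0.189, 0.117, -0.267, 0.168, -1.127, -0.65, 0.534, 0.229, 0.128, -0.267, 0.168, -1.127, -0.65, 0.513, 0.268, 0.139, -0.267, 0.168, -1.127, -0.65, 0.489, 0.305, 0.15, -0.267, 0.168, -1.127, -0.65, 0.461, 0.339, 0.161, -0.267, 0.168, -1.127, -0.65, 0.432, 0.371, 0.173, -0.267, 0.168, -1.127, -0.65, 0.399, 0.401, 0.185, -0.267, 0.168, -1.127, -0.65, 0.364, 0.427, 0.197, -0.267, 0.168, -1.127, -0.65, 0.327, 0.451, 0.21, -0.267, 0.168, -1.127, -0.65, 0.289, 0.471, 0.222, -0.267, 0.168, -1.127, -0.65]
```

Call:
{"op": "jog_arm", "data": {
  "motion": [0.58,0.1,0.1,-0.24,0.15,-1,-0.65,0.57,0.15,0.11,-0.24,0.15,-1,-0.65,0.55,0.19,0.12,-0.24,0.15,-1,-0.65,0.53,0.23,0.13,-0.24,0.15,-1,-0.65,0.51,0.27,0.14,-0.24,0.15,-1,-0.65,0.49,0.3,0.15,-0.24,0.15,-1,-0.65,0.46,0.34,0.16,-0.24,0.15,-1,-0.65,0.43,0.37,0.17,-0.24,0.15,-1,-0.65,0.4,0.4,0.18,-0.24,0.15,-1,-0.65,0.36,0.43,0.2,-0.24,0.15,-1,-0.65,0.33,0.45,0.21,-0.24,0.15,-1,-0.65,0.29,0.47,0.22,-0.24,0.15,-1,-0.65]
}}

```text
time: 3.1
position: [0.5307, -0.1921, 0.182]
tool_rot: [0.555, 0.806, 0.13, 0.163]
ft_force: [0.7, -0.1, 1.0]
grip_width: 0.0718
grip_force: 0.0
```

```bash
python3 -c "
from h import *
plan(1,.09,110,hand=-.65)
cv2.imwrite('pics/a.png',cv2.resize(robot.camera('top')[130:330,220:480],None,fx=2,fy=2))"
```

```text
n 2 min 1.51 dist [-0.0019  0.0107 -0.0184] q [-0.7   0.43  1.92  0.57  0.55 -1.52] t 3.1
[0.161, -0.063, 0.204, -0.166, 0.116, -0.757, -0.65, 0.162, -0.057, 0.204, -0.166, 0.116, -0.757, -0.65]
```

View pics/a.png

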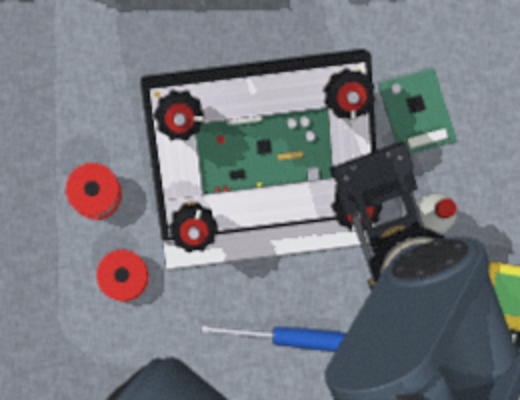

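The crop shows the gripper above the FR knob, with its red cap at about (357,210) between the fingers. The bottle at (440,208) is clear.

Call:
{"op": "jog_arm", "data": {
  "motion": [0.16,-0.06,0.2,-0.17,0.12,-0.76,-0.65,0.16,-0.06,0.2,-0.17,0.12,-0.76,-0.65,0,0,0,0,0,0,-0.65]
}}

```text
time: 3.52
position: [0.5275, -0.1818, 0.1635]
tool_rot: [0.51, 0.833, 0.135, 0.168]
ft_force: [-0.1, 0.5, 0.3]
grip_width: 0.0714
grip_force: 0.0
```

```bash
python3 -c "
from h import *
plan(1,.039,110,n=3,hand=-.65)"
```

```text
n 3 min 1.28 dist [ 0.0227  0.0032 -0.046 ] q [-0.7   0.46  1.96  0.68  0.52 -1.74] t 3.525
[-0.002, 0.011, 0.428, -0.004, -0.008, -0.018, -0.65, -0.002, 0.011, 0.428, -0.004, -0.008, -0.018, -0.65, -0.001, 0.011, 0.428, -0.004, -0.008, -0.018, -0.65]
```

```bash
cat > st.py <<'E'
import sys
from h import *
i=int(sys.argv[1])-1; ob=robot.get_obs(); p=json.load(open('pose.json')); R,_=frame(p)
T=R.inv()*Ro.from_quat(ob['tool_rot'])*Ro.from_euler('x',180,degrees=True)
d=R.inv().apply(ob['position']-knob(p,i,0))*1e3
Rt=Ro.from_quat(ob['tool_rot'])
print('ang %.1f'%T.as_euler('ZYX',degrees=True)[0],'tilt',T.as_euler('ZYX',degrees=True)[1:].round(1),'mm',d.round(1),'F',Rt.inv().apply(ob['ft_force']).round(1),'M',Rt.inv().apply(ob['moment']).round(3),'q6 %.2f w %.4f g %.0f t %.2f'%(ob['q'][5],ob['grip_width'],ob['grip_force'],ob['time']))
E
```

Call:
{"op": "jog_arm", "data": {
  "motion": [0,0.01,0.43,0,-0.01,-0.02,-0.65,0,0.01,0.43,0,-0.01,-0.02,-0.65,0,0.01,0.43,0,-0.01,-0.02,-0.65,0,0,0,0,0,0,0.5,0,0,0,0,0,0,0.5,0,0,0,0,0,0,0.5],
  "grip_force": 40
}}

```text
time: 4.28
position: [0.5507, -0.1795, 0.1185]
tool_rot: [0.508, 0.834, 0.134, 0.171]
ft_force: [-2.0, -0.9, -2.1]
grip_width: 0.0553
grip_force: 40.0
```

```bash
python3 st.py 2
```

```text
ang 110.1 tilt [0.2 0. ] mm [ 0.8 -0.9 39.8] F [ 0.4 -2.8  1. ] M [ 0.509 -0.039 -0.041] q6 -1.85 w 0.0553 g 40 t 4.28
```

Call:
{"op": "jog_arm", "data": {
  "motion": [0,0,0.003,0,0,1,0.5]
}}

```text
time: 4.4
position: [0.5507, -0.1795, 0.1184]
tool_rot: [0.537, 0.815, 0.14, 0.166]
ft_force: [-1.7, -1.1, -1.2]
grip_width: 0.0553
grip_force: 40.0
```

```bash
python3 st.py 2
```

```text
ang 106.1 tilt [ 0.2 -0. ] mm [ 0.8 -1.  39.6] F [-0.2 -2.4  0.3] M [ 0.571 -0.097 -0.152] q6 -1.78 w 0.0553 g 40 t 4.40
```

Call:
{"op": "jog_arm", "data": {
  "motion": [0,0,0.003,0,0,1,0.5]
}}

```text
time: 4.53
position: [0.5507, -0.1795, 0.1182]
tool_rot: [0.565, 0.796, 0.146, 0.161]
ft_force: [-2.2, -1.8, -0.1]
grip_width: 0.0551
grip_force: 40.0
```

```bash
python3 st.py 2
```

```text
ang 102.0 tilt [ 0.2 -0. ] mm [ 0.7 -0.9 39.5] F [-1.  -2.5 -0.9] M [ 0.594 -0.123 -0.121] q6 -1.71 w 0.0551 g 40 t 4.53
```

Call:
{"op": "jog_arm", "data": {
  "motion": [0,0,0.003,0,0,1,0.5]
}}

```text
time: 4.65
position: [0.5507, -0.1796, 0.1181]
tool_rot: [0.593, 0.776, 0.151, 0.156]
ft_force: [-0.6, -2.1, -1.4]
grip_width: 0.0553
grip_force: 40.0
```

```bash
python3 st.py 2
```

```text
ang 98.0 tilt [ 0.2 -0. ] mm [ 0.7 -1.  39.4] F [-1.7 -1.6  0.9] M [ 0.597 -0.179 -0.136] q6 -1.64 w 0.0553 g 40 t 4.65
```

Call:
{"op": "jog_arm", "data": {
  "motion": [0,0,0.003,0,0,1,0.5]
}}

```text
time: 4.78
position: [0.5508, -0.1795, 0.1179]
tool_rot: [0.619, 0.755, 0.156, 0.15]
ft_force: [-1.8, -2.5, -1.8]
grip_width: 0.055
grip_force: 40.0
```

```bash
python3 st.py 2
```

```text
ang 94.1 tilt [ 0.2 -0. ] mm [ 0.6 -1.  39.2] F [-2.1 -2.8  0.7] M [ 0.664 -0.21  -0.12 ] q6 -1.57 w 0.0550 g 40 t 4.78
```

Call:
{"op": "jog_arm", "data": {
  "motion": [0,0,0.003,0,0,1,0.5]
}}

```text
time: 4.9
position: [0.5508, -0.1796, 0.1178]
tool_rot: [0.645, 0.732, 0.161, 0.145]
ft_force: [-2.5, -0.9, -2.0]
grip_width: 0.0549
grip_force: 40.0
```

```bash
python3 st.py 2
```

```text
ang 90.1 tilt [ 0.2 -0. ] mm [ 0.6 -1.  39.1] F [-0.5 -3.2  0.7] M [ 0.62  -0.32  -0.112] q6 -1.50 w 0.0549 g 40 t 4.90
```

Call:
{"op": "jog_arm", "data": {
  "motion": [0,0,0.003,0,0,1,0.5]
}}

```text
time: 5.03
position: [0.5508, -0.1796, 0.1177]
tool_rot: [0.671, 0.709, 0.166, 0.139]
ft_force: [-1.7, -1.5, -1.3]
grip_width: 0.0554
grip_force: 40.0
```

```bash
python3 st.py 2
```

```text
ang 86.0 tilt [ 0.2 -0.1] mm [ 0.5 -1.  39. ] F [-1.4 -2.1  0.4] M [ 0.657 -0.344 -0.132] q6 -1.43 w 0.0554 g 40 t 5.03
```

Call:
{"op": "jog_arm", "data": {
  "motion": [0,0,0.003,0,0,1,0.5]
}}

```text
time: 5.15
position: [0.5508, -0.1796, 0.1175]
tool_rot: [0.695, 0.686, 0.171, 0.133]
ft_force: [-2.4, -2.9, -2.6]
grip_width: 0.0555
grip_force: 40.0
```

```bash
python3 st.py 2
```

```text
ang 82.0 tilt [ 0.2 -0.1] mm [ 0.4 -1.  38.8] F [-3.1 -3.2  1.2] M [ 0.635 -0.41  -0.152] q6 -1.36 w 0.0555 g 40 t 5.15
```

Call:
{"op": "jog_arm", "data": {
  "motion": [0,0,0.003,0,0,1,0.5]
}}

```text
time: 5.28
position: [0.5508, -0.1796, 0.1174]
tool_rot: [0.718, 0.661, 0.176, 0.127]
ft_force: [-3.0, -0.9, -2.0]
grip_width: 0.0546
grip_force: 40.0
```

```bash
python3 st.py 2
```

```text
ang 78.0 tilt [ 0.2 -0.1] mm [ 0.4 -1.  38.7] F [-1.3 -3.5  0.5] M [ 0.592 -0.463 -0.081] q6 -1.29 w 0.0546 g 40 t 5.28
```

Call:
{"op": "jog_arm", "data": {
  "motion": [0,0,0.003,0,0,1,0.5]
}}

```text
time: 5.4
position: [0.5508, -0.1795, 0.1172]
tool_rot: [0.741, 0.636, 0.18, 0.121]
ft_force: [-3.5, -2.0, -2.8]
grip_width: 0.055
grip_force: 40.0
```

```bash
python3 st.py 2
```

```text
ang 74.0 tilt [ 0.2 -0.1] mm [ 0.3 -1.  38.6] F [-2.7 -3.9  0.9] M [ 0.672 -0.567 -0.118] q6 -1.22 w 0.0550 g 40 t 5.40
```

Call:
{"op": "jog_arm", "data": {
  "motion": [0,0,0.003,0,0,1,0.5]
}}

```text
time: 5.52
position: [0.5507, -0.1795, 0.1171]
tool_rot: [0.762, 0.61, 0.184, 0.115]
ft_force: [-3.3, -2.3, -2.2]
grip_width: 0.0548
grip_force: 40.0
```

```bash
python3 st.py 2
```

```text
ang 70.2 tilt [ 0.2 -0.1] mm [ 0.3 -0.9 38.5] F [-3.2 -3.2  0.5] M [ 0.623 -0.547 -0.656] q6 -1.15 w 0.0548 g 40 t 5.53
```

Call:
{"op": "jog_arm", "data": {
  "motion": [0,0,0.003,0,0,1,0.5]
}}

```text
time: 5.65
position: [0.5507, -0.1795, 0.1169]
tool_rot: [0.783, 0.584, 0.187, 0.108]
ft_force: [-1.8, -2.5, -3.0]
grip_width: 0.0549
grip_force: 40.0
```

```bash
python3 st.py 2
```

```text
ang 66.2 tilt [ 0.2 -0.1] mm [ 0.2 -0.9 38.4] F [-3.3 -2.   1.8] M [ 0.614 -0.717 -0.64 ] q6 -1.08 w 0.0549 g 40 t 5.65
```

Call:
{"op": "jog_arm", "data": {
  "motion": [0,0,0.003,0,0,1,0.5]
}}

```text
time: 5.78
position: [0.5507, -0.1795, 0.1168]
tool_rot: [0.803, 0.556, 0.191, 0.101]
ft_force: [-1.7, -2.3, -1.7]
grip_width: 0.0551
grip_force: 40.0
```

```bash
python3 st.py 2
```

```text
ang 62.2 tilt [ 0.2 -0.1] mm [ 0.1 -0.9 38.2] F [-3.  -1.3  0.7] M [ 0.572 -0.691 -0.625] q6 -1.01 w 0.0551 g 40 t 5.78
```

Call:
{"op": "jog_arm", "data": {
  "motion": [0,0,0.003,0,0,1,0.5,0,0,0.003,0,0,1,0.5,0,0,0.002,0,0,0.5,0.5,0,0,0,0,0,0,0.5]
}}

```text
time: 6.28
position: [0.5508, -0.1793, 0.1164]
tool_rot: [0.848, 0.484, 0.199, 0.084]
ft_force: [-4.7, -3.4, -0.4]
grip_width: 0.055
grip_force: 40.0
```

```bash
python3 st.py 2
```

```text
ang 52.3 tilt [ 0.2 -0.1] mm [ 0.1 -0.8 37.8] F [-5.1 -2.1 -1.8] M [ 0.605 -0.988 -0.552] q6 -0.84 w 0.0550 g 40 t 6.28
```

Call:
{"op": "jog_arm", "data": {
  "motion": [0,0,0,0,0,0,-0.65,0,0,0,0,0,0,-0.65,0,0,0,0,0,0,-0.65,0,0,-0.8,0,0,0,-0.65,0,0,-0.8,0,0,0,-0.65,0,0,0,0,0,0,-0.65]
}}

```text
time: 7.02
position: [0.5254, -0.1828, 0.1765]
tool_rot: [0.848, 0.483, 0.201, 0.086]
ft_force: [1.0, -1.9, -0.0]
grip_width: 0.0719
grip_force: 0.0
```

```bash
python3 st.py 2; python3 -c "
from h import *
plan(3,.105,110,n=12,hand=-.65)"
```

```text
ang 52.2 tilt [ 0.1 -0.4] mm [  2.2  -1.  103.1] F [-1.2  1.8  0.4] M [ 0.18  -0.165 -0.002] q6 -0.71 w 0.0719 g 0 t 7.03
n 12 min 14.46 dist [0.0919 0.2042 0.0566] q [-0.71  0.44  1.95  0.66  0.54 -0.71] t 7.025
[0.48, -0.03, -0.005, 0.006, 0.005, -1.205, -0.65, 0.481, 0.01, -0.005, 0.006, 0.005, -1.205, -0.65, 0.479, 0.05, -0.004, 0.006, 0.005, -1.205, -0.65, 0.473, 0.09, -0.004, 0.006, 0.005, -1.205, -0.65, 0.463, 0.13, -0.004, 0.006, 0.005, -1.205, -0.65, 0.451, 0.168, -0.004, 0.006, 0.005, -1.205, -0.65, 0.435, 0.206, -0.004, 0.006, 0.005, -1.205, -0.65, 0.416, 0.241, -0.004, 0.006, 0.005, -1.205, -0.65, 0.395, 0.275, -0.004, 0.006, 0.005, -1.205, -0.65, 0.37, 0.308, -0.004, 0.006, 0.005, -1.205, -0.65, 0.343, 0.338, -0.004, 0.006, 0.005, -1.205, -0.65, 0.313, 0.365, -0.004, 0.006, 0.005, -1.205, -0.65]
```

Call:
{"op": "jog_arm", "data": {
  "motion": [0.48,-0.03,0,0.01,0,-1,-0.65,0.48,0.0,0,0.01,0,-1,-0.65,0.48,0.04,0,0.01,0,-1,-0.65,0.48,0.07,0,0.01,0,-1,-0.65,0.47,0.1,0,0,0,-1,-0.65,0.46,0.14,0,0,0,-1,-0.65,0.45,0.17,0,0,0,-1,-0.65,0.43,0.2,0,0,0,-1,-0.65,0.42,0.23,0,0,0,-1,-0.65,0.4,0.26,0,0,0,-1,-0.65,0.38,0.29,0,0,0,-1,-0.65,0.36,0.31,0,0,0,-1,-0.65]
}}

```text
time: 8.52
position: [0.6186, 0.022, 0.2283]
tool_rot: [0.577, 0.788, 0.148, 0.156]
ft_force: [0.9, 0.2, -0.5]
grip_width: 0.0718
grip_force: 0.0
```

Call:
{"op": "jog_arm", "data": {
  "motion": [0,0,0,0,0,0,-0.65]
}}

```text
time: 8.65
position: [0.6188, 0.0222, 0.2287]
tool_rot: [0.578, 0.787, 0.149, 0.156]
ft_force: [0.0, -1.1, 0.6]
grip_width: 0.0719
grip_force: 0.0
```

```bash
python3 st.py 4; python3 -c "
from h import *
plan(3,.039,100,n=3,hand=-.65)"
```

```text
ang 100.2 tilt [-0.   0.1] mm [ -0.4   0.6 100.4] F [-1.1 -0.  -0.6] M [ 0.124 -0.046  0.009] q6 -0.72 w 0.0719 g 0 t 8.65
n 3 min 1.53 dist [ 0.0262  0.0027 -0.0554] q [-0.21  0.4   1.79  0.27  0.56 -0.72] t 8.65
[-0.006, 0.003, 0.511, -0.006, -0.004, 0.018, -0.65, -0.006, 0.003, 0.511, -0.006, -0.004, 0.018, -0.65, -0.006, 0.003, 0.511, -0.006, -0.004, 0.018, -0.65]
```

Call:
{"op": "jog_arm", "data": {
  "motion": [-0.01,0,0.51,0,0,0.02,-0.65,-0.01,0,0.51,0,0,0.02,-0.65,-0.01,0,0.51,0,0,0,-0.65,0,0,0,0,0,0,0.5,0,0,0,0,0,0,0.5,0,0,0,0,0,0,0.5]
}}

```text
time: 9.4
position: [0.6452, 0.0227, 0.1748]
tool_rot: [0.579, 0.786, 0.149, 0.158]
ft_force: [3.7, 2.0, -3.2]
grip_width: 0.0551
grip_force: 40.0
```

```bash
python3 st.py 4
```

```text
ang 100.0 tilt [ 0.1 -0.1] mm [ 0.6 -2.2 40.4] F [1.1 2.4 4.5] M [-0.226  0.106 -0.074] q6 -0.75 w 0.0551 g 40 t 9.40
```

Call:
{"op": "jog_arm", "data": {
  "motion": [0,0,0.003,0,0,1,0.5]
}}

```text
time: 9.52
position: [0.6451, 0.0227, 0.1746]
tool_rot: [0.607, 0.765, 0.155, 0.152]
ft_force: [3.3, 0.2, -3.6]
grip_width: 0.0553
grip_force: 40.0
```

```bash
python3 st.py 4
```

```text
ang 95.9 tilt [ 0.1 -0. ] mm [ 0.5 -2.2 40.3] F [-0.4  1.5  4.7] M [-0.06  -0.01  -0.099] q6 -0.68 w 0.0553 g 40 t 9.53
```

Call:
{"op": "jog_arm", "data": {
  "motion": [0,0,0.003,0,0,1,0.5]
}}

```text
time: 9.65
position: [0.645, 0.0227, 0.1744]
tool_rot: [0.633, 0.743, 0.16, 0.147]
ft_force: [3.2, 0.1, -4.2]
grip_width: 0.0553
grip_force: 40.0
```

```bash
python3 st.py 4
```

```text
ang 91.9 tilt [ 0.1 -0. ] mm [ 0.3 -2.2 40.2] F [-0.3  1.1  5.2] M [ 0.018 -0.058 -0.188] q6 -0.61 w 0.0553 g 40 t 9.65
```

Call:
{"op": "jog_arm", "data": {
  "motion": [0,0,0.003,0,0,1,0.5]
}}

```text
time: 9.78
position: [0.645, 0.0227, 0.1742]
tool_rot: [0.659, 0.72, 0.165, 0.141]
ft_force: [3.4, 0.1, -3.3]
grip_width: 0.0551
grip_force: 40.0
```

```bash
python3 st.py 4
```

```text
ang 87.9 tilt [ 0.1 -0. ] mm [ 0.2 -2.2 40. ] F [-0.3  1.7  4.4] M [ 0.003 -0.066 -0.14 ] q6 -0.54 w 0.0551 g 40 t 9.78
```

Call:
{"op": "jog_arm", "data": {
  "motion": [0,0,0.003,0,0,1,0.5]
}}

```text
time: 9.9
position: [0.6449, 0.0227, 0.174]
tool_rot: [0.684, 0.697, 0.169, 0.135]
ft_force: [2.9, 0.2, -3.7]
grip_width: 0.0552
grip_force: 40.0
```

```bash
python3 st.py 4
```

```text
ang 83.9 tilt [ 0.1 -0. ] mm [-0.  -2.2 39.9] F [-0.   1.1  4.6] M [ 0.024 -0.066 -0.142] q6 -0.47 w 0.0552 g 40 t 9.90
```

Call:
{"op": "jog_arm", "data": {
  "motion": [0,0,0.003,0,0,1,0.5]
}}

```text
time: 10.02
position: [0.6448, 0.0227, 0.1739]
tool_rot: [0.708, 0.673, 0.174, 0.129]
ft_force: [2.9, 0.1, -3.9]
grip_width: 0.0551
grip_force: 40.0
```

```bash
python3 st.py 4
```

```text
ang 79.9 tilt [ 0.1 -0. ] mm [-0.2 -2.2 39.8] F [-0.1  1.   4.8] M [ 0.098 -0.074 -0.118] q6 -0.40 w 0.0551 g 40 t 10.03
```

Call:
{"op": "jog_arm", "data": {
  "motion": [0,0,0.003,0,0,1,0.5]
}}

```text
time: 10.15
position: [0.6447, 0.0227, 0.1737]
tool_rot: [0.73, 0.649, 0.178, 0.123]
ft_force: [2.7, 0.1, -3.3]
grip_width: 0.0553
grip_force: 40.0
```

```bash
python3 st.py 4
```

```text
ang 76.1 tilt [0.1 0. ] mm [-0.3 -2.2 39.7] F [0.  1.1 4.1] M [ 0.04  -0.062 -0.658] q6 -0.34 w 0.0553 g 40 t 10.15
```

Call:
{"op": "jog_arm", "data": {
  "motion": [0,0,0.003,0,0,1,0.5]
}}

```text
time: 10.28
position: [0.6446, 0.0227, 0.1735]
tool_rot: [0.752, 0.623, 0.182, 0.116]
ft_force: [2.0, 0.3, -3.1]
grip_width: 0.0551
grip_force: 40.0
```

```bash
python3 st.py 4
```

```text
ang 72.1 tilt [0.1 0. ] mm [-0.5 -2.1 39.5] F [0.2 0.5 3.6] M [ 0.156 -0.076 -0.681] q6 -0.27 w 0.0551 g 40 t 10.28
```

Call:
{"op": "jog_arm", "data": {
  "motion": [0,0,0.003,0,0,1,0.5]
}}

```text
time: 10.4
position: [0.6445, 0.0228, 0.1733]
tool_rot: [0.773, 0.596, 0.186, 0.11]
ft_force: [3.0, 0.3, -2.8]
grip_width: 0.0552
grip_force: 40.0
```

```bash
python3 st.py 4
```

```text
ang 68.1 tilt [0.1 0. ] mm [-0.6 -2.1 39.4] F [0.5 1.5 3.8] M [ 0.12  -0.14  -0.652] q6 -0.20 w 0.0552 g 40 t 10.40
```

Call:
{"op": "jog_arm", "data": {
  "motion": [0,0,0.003,0,0,1,0.5,0,0,0.003,0,0,1,0.5,0,0,0.002,0,0,0.5,0.5,0,0,0,0,0,0,0.5]
}}

```text
time: 10.9
position: [0.6444, 0.0229, 0.1728]
tool_rot: [0.822, 0.527, 0.194, 0.093]
ft_force: [0.1, -1.5, -2.6]
grip_width: 0.0551
grip_force: 40.0
```

```bash
python3 st.py 4
```

```text
ang 58.1 tilt [0.1 0.1] mm [-0.9 -1.9 38.9] F [-1.9 -0.2  2.3] M [ 0.223 -0.328 -0.558] q6 -0.02 w 0.0551 g 40 t 10.90
```

Call:
{"op": "jog_arm", "data": {
  "motion": [0,0,0,0,0,0,-0.65,0,0,0,0,0,0,-0.65,0,0,0,0,0,0,-0.65,0,0,-0.8,0,0,0,-0.65,0,0,-0.8,0,0,0,-0.65,0,0,0,0,0,0,-0.65]
}}

```text
time: 11.65
position: [0.6188, 0.0194, 0.2334]
tool_rot: [0.822, 0.526, 0.197, 0.095]
ft_force: [-0.1, -0.3, -0.1]
grip_width: 0.0719
grip_force: 0.0
```

```bash
python3 st.py 4; python3 -c "
from h import *
plan(0,.105,97,n=10,hand=-.65)"
```

```text
ang 58.0 tilt [ 0.  -0.2] mm [  1.3  -2.2 104.7] F [-0.3 -0.   0. ] M [ 0.166 -0.151 -0.056] q6 0.02 w 0.0719 g 0 t 11.65
n 10 min 9.75 dist [-0.1202 -0.013  -0.0561] q [-0.22  0.39  1.79  0.27  0.56  0.02] t 11.65
[-0.172, -0.286, -0.002, 0.006, 0.002, -0.975, -0.65, -0.152, -0.297, -0.002, 0.006, 0.002, -0.975, -0.65, -0.132, -0.306, -0.002, 0.006, 0.002, -0.975, -0.65, -0.11, -0.314, -0.002, 0.006, 0.002, -0.975, -0.65, -0.089, -0.321, -0.001, 0.006, 0.002, -0.975, -0.65, -0.067, -0.327, -0.001, 0.006, 0.002, -0.975, -0.65, -0.044, -0.33, -0.001, 0.006, 0.002, -0.975, -0.65, -0.022, -0.333, -0.001, 0.006, 0.002, -0.975, -0.65, 0.001, -0.333, -0.001, 0.006, 0.002, -0.975, -0.65, 0.024, -0.332, -0.001, 0.006, 0.002, -0.975, -0.65]
```

Call:
{"op": "jog_arm", "data": {
  "motion": [-0.17,-0.29,0,0.01,0,-0.98,-0.65,-0.15,-0.3,0,0.01,0,-0.98,-0.65,-0.13,-0.31,0,0.01,0,-0.98,-0.65,-0.11,-0.31,0,0,0,-0.98,-0.65,-0.09,-0.32,0,0,0,-0.98,-0.65,-0.07,-0.33,0,0,0,-0.98,-0.65,-0.04,-0.33,0,0,0,-0.98,-0.65,-0.02,-0.33,0,0,0,-0.98,-0.65,0,-0.33,0,0,0,-0.98,-0.65,0.02,-0.33,0,0,0,-0.98,-0.65,0,0,0,0,0,0,-0.65]
}}

```text
time: 13.02
position: [0.4968, 0.0069, 0.1736]
tool_rot: [0.6, 0.771, 0.152, 0.15]
ft_force: [0.0, -0.3, -0.2]
grip_width: 0.0719
grip_force: 0.0
```

```bash
python3 st.py 1; python3 -c "
from h import *
plan(0,.039,97,n=3,hand=-.65)"
```

```text
ang 97.0 tilt [-0.1  0.3] mm [ -3.1   0.8 102.4] F [-0.3 -0.1  0.1] M [ 0.146  0.012 -0.055] q6 -1.14 w 0.0719 g 0 t 13.03
n 3 min 1.59 dist [ 0.0295  0.003  -0.0562] q [-0.32  0.37  2.12  0.63  0.31 -1.14] t 13.025
[-0.01, 0.028, 0.528, -0.027, -0.008, 0.003, -0.65, -0.01, 0.027, 0.528, -0.027, -0.008, 0.003, -0.65, -0.01, 0.026, 0.528, -0.027, -0.008, 0.003, -0.65]
```

Call:
{"op": "jog_arm", "data": {
  "motion": [-0.01,0.03,0.53,-0.03,-0.01,0,-0.65,-0.01,0.03,0.53,-0.03,-0.01,0,-0.65,-0.01,0.03,0.53,-0.03,-0.01,0,-0.65,0,0,0,0,0,0,0.5,0,0,0,0,0,0,0.5,0,0,0,0,0,0,0.5]
}}

```text
time: 13.78
position: [0.5264, 0.0096, 0.1183]
tool_rot: [0.598, 0.771, 0.153, 0.154]
ft_force: [-2.0, -3.4, -7.5]
grip_width: 0.0554
grip_force: 40.0
```

```bash
python3 st.py 1
```

```text
ang 97.2 tilt [ 0.1 -0.1] mm [ 0.4 -0.3 39.8] F [-2.4 -5.7  5.8] M [ 1.018 -0.297 -0.136] q6 -1.53 w 0.0554 g 40 t 13.78
```

Call:
{"op": "jog_arm", "data": {
  "motion": [0,0,0.003,0,0,1,0.5]
}}

```text
time: 13.9
position: [0.5264, 0.0096, 0.1182]
tool_rot: [0.626, 0.749, 0.158, 0.148]
ft_force: [-2.2, -2.6, -7.2]
grip_width: 0.0554
grip_force: 40.0
```

```bash
python3 st.py 1
```

```text
ang 93.1 tilt [ 0.1 -0.1] mm [ 0.4 -0.3 39.6] F [-2.  -5.5  5.4] M [ 0.996 -0.384 -0.107] q6 -1.45 w 0.0554 g 40 t 13.90
```

Call:
{"op": "jog_arm", "data": {
  "motion": [0,0,0.003,0,0,1,0.5]
}}

```text
time: 14.02
position: [0.5264, 0.0096, 0.1181]
tool_rot: [0.651, 0.727, 0.163, 0.143]
ft_force: [-2.2, -2.4, -5.8]
grip_width: 0.0548
grip_force: 40.0
```

```bash
python3 st.py 1
```

```text
ang 89.1 tilt [ 0.1 -0.1] mm [ 0.4 -0.3 39.5] F [-2.2 -4.6  4.2] M [ 0.997 -0.445 -0.07 ] q6 -1.39 w 0.0548 g 40 t 14.03
```

Call:
{"op": "jog_arm", "data": {
  "motion": [0,0,0.003,0,0,1,0.5]
}}

```text
time: 14.15
position: [0.5265, 0.0096, 0.118]
tool_rot: [0.676, 0.704, 0.168, 0.137]
ft_force: [-2.3, -2.4, -6.4]
grip_width: 0.0551
grip_force: 40.0
```

```bash
python3 st.py 1
```

```text
ang 85.1 tilt [ 0.1 -0.1] mm [ 0.4 -0.3 39.4] F [-2.5 -4.8  4.7] M [ 0.922 -0.484 -0.13 ] q6 -1.32 w 0.0551 g 40 t 14.15
```

Call:
{"op": "jog_arm", "data": {
  "motion": [0,0,0.003,0,0,1,0.5]
}}

```text
time: 14.28
position: [0.5265, 0.0096, 0.1178]
tool_rot: [0.701, 0.68, 0.173, 0.131]
ft_force: [-1.3, -2.5, -7.3]
grip_width: 0.055
grip_force: 40.0
```

```bash
python3 st.py 1
```

```text
ang 81.1 tilt [ 0.1 -0.1] mm [ 0.4 -0.3 39.2] F [-3.  -4.1  5.9] M [ 0.952 -0.532 -0.141] q6 -1.25 w 0.0550 g 40 t 14.28
```

Call:
{"op": "jog_arm", "data": {
  "motion": [0,0,0.003,0,0,1,0.5]
}}

```text
time: 14.4
position: [0.5266, 0.0096, 0.1177]
tool_rot: [0.724, 0.655, 0.177, 0.125]
ft_force: [-2.3, -2.2, -6.8]
grip_width: 0.0548
grip_force: 40.0
```

```bash
python3 st.py 1
```

```text
ang 77.1 tilt [ 0.1 -0.1] mm [ 0.3 -0.3 39.1] F [-3.  -4.6  5.1] M [ 0.866 -0.612 -0.094] q6 -1.18 w 0.0548 g 40 t 14.40
```

Call:
{"op": "jog_arm", "data": {
  "motion": [0,0,0.003,0,0,1,0.5]
}}

```text
time: 14.52
position: [0.5266, 0.0097, 0.1176]
tool_rot: [0.746, 0.629, 0.182, 0.118]
ft_force: [-2.0, -2.3, -8.0]
grip_width: 0.055
grip_force: 40.0
```

```bash
python3 st.py 1
```

```text
ang 73.1 tilt [ 0.1 -0.1] mm [ 0.3 -0.2 39. ] F [-3.5 -4.6  6.3] M [ 0.861 -0.705 -0.153] q6 -1.11 w 0.0550 g 40 t 14.53
```

Call:
{"op": "jog_arm", "data": {
  "motion": [0,0,0.003,0,0,1,0.5]
}}

```text
time: 14.65
position: [0.5266, 0.0096, 0.1174]
tool_rot: [0.768, 0.603, 0.186, 0.112]
ft_force: [-1.5, -2.4, -7.7]
grip_width: 0.0555
grip_force: 40.0
```

```bash
python3 st.py 1
```

```text
ang 69.1 tilt [ 0.1 -0.1] mm [ 0.3 -0.2 38.8] F [-3.8 -3.8  6.2] M [ 0.828 -0.785 -0.177] q6 -1.04 w 0.0555 g 40 t 14.65
```

Call:
{"op": "jog_arm", "data": {
  "motion": [0,0,0.003,0,0,1,0.5]
}}

```text
time: 14.78
position: [0.5267, 0.0097, 0.1173]
tool_rot: [0.788, 0.576, 0.189, 0.105]
ft_force: [-1.9, -3.4, -7.8]
grip_width: 0.0549
grip_force: 40.0
```

```bash
python3 st.py 1
```

```text
ang 65.1 tilt [ 0.1 -0.1] mm [ 0.3 -0.2 38.7] F [-5.1 -3.5  6.1] M [ 0.75  -0.816 -0.118] q6 -0.97 w 0.0549 g 40 t 14.78
```

Call:
{"op": "jog_arm", "data": {
  "motion": [0,0,0.003,0,0,1,0.5]
}}

```text
time: 14.9
position: [0.5267, 0.0097, 0.1172]
tool_rot: [0.808, 0.548, 0.193, 0.099]
ft_force: [-1.7, -1.4, -6.5]
grip_width: 0.0548
grip_force: 40.0
```

```bash
python3 st.py 1
```

```text
ang 61.1 tilt [ 0.  -0.1] mm [ 0.3 -0.2 38.6] F [-3.1 -3.3  5.1] M [ 0.681 -0.901 -0.122] q6 -0.90 w 0.0548 g 40 t 14.90
```

Call:
{"op": "jog_arm", "data": {
  "motion": [0,0,0.003,0,0,1,0.5]
}}

```text
time: 15.02
position: [0.5268, 0.0097, 0.1171]
tool_rot: [0.827, 0.519, 0.196, 0.092]
ft_force: [-1.6, -2.9, -8.8]
grip_width: 0.0549
grip_force: 40.0
```

```bash
python3 st.py 1
```

```text
ang 57.1 tilt [ 0.  -0.1] mm [ 0.3 -0.2 38.5] F [-5.2 -3.2  7.1] M [ 0.627 -0.938 -0.178] q6 -0.83 w 0.0549 g 40 t 15.03
```

Call:
{"op": "jog_arm", "data": {
  "motion": [0,0,0.003,0,0,1,0.5]
}}

```text
time: 15.15
position: [0.5268, 0.0097, 0.117]
tool_rot: [0.844, 0.491, 0.199, 0.085]
ft_force: [-2.2, -2.5, -7.1]
grip_width: 0.0556
grip_force: 40.0
```

```bash
python3 st.py 1
```

```text
ang 53.2 tilt [ 0.  -0.1] mm [ 0.2 -0.2 38.4] F [-4.9 -2.9  5.4] M [ 0.579 -0.985 -0.654] q6 -0.77 w 0.0556 g 40 t 15.15
```

Call:
{"op": "jog_arm", "data": {
  "motion": [0,0,0.003,0,0,1,0.5]
}}

```text
time: 15.28
position: [0.5268, 0.0097, 0.1169]
tool_rot: [0.86, 0.462, 0.202, 0.078]
ft_force: [-2.8, -2.2, -7.8]
grip_width: 0.0552
grip_force: 40.0
```

```bash
python3 st.py 1
```

```text
ang 49.3 tilt [ 0.  -0.1] mm [ 0.3 -0.2 38.3] F [-5.4 -3.4  5.7] M [ 0.523 -1.07  -0.627] q6 -0.70 w 0.0552 g 40 t 15.28
```

Call:
{"op": "jog_arm", "data": {
  "motion": [0,0,0.003,0,0,1,0.5,0,0,0.003,0,0,1,0.5,0,0,0.003,0,0,1,0.5,0,0,0.002,0,0,0.6,0.5,0,0,0,0,0,0,0.5]
}}

```text
time: 15.9
position: [0.5271, 0.0098, 0.1164]
tool_rot: [0.911, 0.351, 0.21, 0.053]
ft_force: [-4.0, -3.9, -8.4]
grip_width: 0.0551
grip_force: 40.0
```

```bash
python3 st.py 1
```

```text
ang 34.9 tilt [ 0.  -0.1] mm [ 0.3 -0.1 37.8] F [-8.2 -1.6  5.7] M [ 0.316 -1.456 -0.568] q6 -0.45 w 0.0551 g 40 t 15.90
```

Call:
{"op": "jog_arm", "data": {
  "motion": [0,0,0,0,0,0,-0.65,0,0,0,0,0,0,-0.65,0,0,0,0,0,0,-0.65,0,0,-0.8,0,0,0,-0.65,0,0,-0.8,0,0,0,-0.65,0,0,0,0,0,0,-0.65]
}}

```text
time: 16.65
position: [0.5023, 0.0063, 0.177]
tool_rot: [0.911, 0.35, 0.213, 0.054]
ft_force: [0.0, 0.7, 0.6]
grip_width: 0.0713
grip_force: 0.0
```

```bash
python3 st.py 1; python3 -c "
from h import *
plan(2,.105,82,n=12,hand=-.65)"
```

```text
ang 34.8 tilt [-0.3 -0.4] mm [  3.2  -0.5 103.2] F [ 0.7 -0.3 -0.5] M [ 0.109 -0.205 -0.049] q6 -0.07 w 0.0713 g 0 t 16.65
n 12 min 11.79 dist [ 0.1389 -0.1734  0.0561] q [-0.32  0.37  2.12  0.65  0.31 -0.07] t 16.65
[-0.005, 0.477, -0.001, 0.01, -0.002, -0.983, -0.65, -0.038, 0.476, -0.001, 0.01, -0.002, -0.983, -0.65, -0.07, 0.472, -0.001, 0.01, -0.002, -0.983, -0.65, -0.103, 0.466, -0.002, 0.01, -0.002, -0.983, -0.65, -0.134, 0.458, -0.002, 0.01, -0.002, -0.983, -0.65, -0.165, 0.448, -0.002, 0.01, -0.002, -0.983, -0.65, -0.196, 0.435, -0.002, 0.01, -0.002, -0.983, -0.65, -0.225, 0.421, -0.003, 0.01, -0.002, -0.983, -0.65, -0.253, 0.404, -0.003, 0.01, -0.002, -0.983, -0.65, -0.281, 0.386, -0.003, 0.01, -0.002, -0.983, -0.65, -0.306, 0.366, -0.003, 0.01, -0.002, -0.983, -0.65, -0.331, 0.344, -0.004, 0.01, -0.002, -0.983, -0.65]
```

Call:
{"op": "jog_arm", "data": {
  "motion": [-0.01,0.48,0,0.01,0,-0.98,-0.65,-0.04,0.48,0,0.01,0,-0.98,-0.65,-0.07,0.47,0,0.01,0,-0.98,-0.65,-0.1,0.47,0,0.01,0,-0.98,-0.65,-0.13,0.46,0,0.01,0,-0.98,-0.65,-0.17,0.45,0,0.01,0,-0.98,-0.65,-0.2,0.44,0,0.01,0,-0.98,-0.65,-0.23,0.42,0,0.01,0,-0.98,-0.65,-0.25,0.4,0,0.01,0,-0.98,-0.65,-0.28,0.39,0,0.01,0,-0.98,-0.65,-0.31,0.37,0,0.01,0,-0.98,-0.65,-0.33,0.34,0,0.01,0,-0.98,-0.65]
}}

```text
time: 18.15
position: [0.6423, -0.168, 0.2281]
tool_rot: [0.695, 0.686, 0.172, 0.128]
ft_force: [-0.4, -0.0, 0.8]
grip_width: 0.0717
grip_force: 0.0
```

Call:
{"op": "jog_arm", "data": {
  "motion": [0,0,0,0,0,0,-0.65]
}}

```text
time: 18.27
position: [0.6428, -0.1688, 0.2286]
tool_rot: [0.696, 0.684, 0.172, 0.129]
ft_force: [-1.1, -0.1, -0.2]
grip_width: 0.0717
grip_force: 0.0
```

```bash
python3 st.py 3; python3 -c "
from h import *
plan(2,.039,82,n=3,hand=-.65)"
```

```text
ang 81.7 tilt [-0.1  0.1] mm [ -0.6  -1.9 100.4] F [-0.1 -1.1 -0.3] M [ 0.157 -0.001  0.001] q6 -0.80 w 0.0717 g 0 t 18.27
n 3 min 1.54 dist [ 0.0261  0.0053 -0.0554] q [-0.54  0.47  1.65  0.41  0.72 -0.8 ] t 18.275
[0.015, 0.004, 0.512, -0.011, -0.012, -0.022, -0.65, 0.016, 0.004, 0.512, -0.011, -0.012, -0.022, -0.65, 0.016, 0.003, 0.512, -0.011, -0.012, -0.022, -0.65]
```

Call:
{"op": "jog_arm", "data": {
  "motion": [0.02,0,0.51,-0.01,-0.01,-0.02,-0.65,0.02,0,0.51,-0.01,-0.01,-0.02,-0.65,0.02,0,0.51,-0.01,-0.01,-0.02,-0.65,0,0,0,0,0,0,0.5,0,0,0,0,0,0,0.5,0,0,0,0,0,0,0.5]
}}

```text
time: 19.02
position: [0.6685, -0.1623, 0.1748]
tool_rot: [0.695, 0.686, 0.172, 0.132]
ft_force: [6.1, 2.1, -5.4]
grip_width: 0.0549
grip_force: 40.0
```

```bash
python3 st.py 3
```

```text
ang 82.1 tilt [ 0.  -0.1] mm [ 0.5  1.3 40.5] F [1.8 3.2 7.6] M [-0.425  0.169 -0.049] q6 -0.83 w 0.0549 g 40 t 19.02
```

Call:
{"op": "jog_arm", "data": {
  "motion": [0,0,0.003,0,0,1,0.5]
}}

```text
time: 19.15
position: [0.6687, -0.1623, 0.1748]
tool_rot: [0.719, 0.661, 0.177, 0.126]
ft_force: [7.7, 2.1, -4.8]
grip_width: 0.0551
grip_force: 40.0
```

```bash
python3 st.py 3
```

```text
ang 78.0 tilt [ 0.  -0.1] mm [ 0.6  1.3 40.4] F [2.2 4.7 7.7] M [-0.462  0.222 -0.185] q6 -0.76 w 0.0551 g 40 t 19.15
```

Call:
{"op": "jog_arm", "data": {
  "motion": [0,0,0.003,0,0,1,0.5]
}}

```text
time: 19.27
position: [0.6688, -0.1624, 0.1747]
tool_rot: [0.741, 0.635, 0.181, 0.12]
ft_force: [7.1, 1.2, -5.7]
grip_width: 0.0552
grip_force: 40.0
```

```bash
python3 st.py 3
```

```text
ang 74.0 tilt [ 0.  -0.1] mm [ 0.7  1.2 40.3] F [1.4 3.8 8.2] M [-0.435  0.285 -0.185] q6 -0.69 w 0.0552 g 40 t 19.27
```

Call:
{"op": "jog_arm", "data": {
  "motion": [0,0,0.003,0,0,1,0.5]
}}

```text
time: 19.4
position: [0.6689, -0.1624, 0.1746]
tool_rot: [0.763, 0.609, 0.185, 0.114]
ft_force: [8.3, 1.1, -5.8]
grip_width: 0.0551
grip_force: 40.0
```

```bash
python3 st.py 3
```

```text
ang 70.0 tilt [ 0.  -0.1] mm [ 0.8  1.2 40.2] F [1.8 4.8 8.8] M [-0.467  0.32  -0.174] q6 -0.62 w 0.0551 g 40 t 19.40
```

Call:
{"op": "jog_arm", "data": {
  "motion": [0,0,0.003,0,0,1,0.5]
}}

```text
time: 19.52
position: [0.6691, -0.1624, 0.1745]
tool_rot: [0.784, 0.582, 0.189, 0.107]
ft_force: [7.3, 0.7, -5.3]
grip_width: 0.0552
grip_force: 40.0
```

```bash
python3 st.py 3
```

```text
ang 66.0 tilt [ 0.  -0.2] mm [ 0.9  1.2 40. ] F [1.6 4.1 7.9] M [-0.464  0.383 -0.115] q6 -0.55 w 0.0552 g 40 t 19.52
```

Call:
{"op": "jog_arm", "data": {
  "motion": [0,0,0.003,0,0,1,0.5]
}}

```text
time: 19.65
position: [0.6692, -0.1624, 0.1744]
tool_rot: [0.804, 0.554, 0.193, 0.101]
ft_force: [7.8, 0.6, -5.8]
grip_width: 0.055
grip_force: 40.0
```

```bash
python3 st.py 3
```

```text
ang 62.0 tilt [ 0.  -0.2] mm [ 0.9  1.1 39.9] F [1.8 4.3 8.6] M [-0.484  0.358 -0.121] q6 -0.48 w 0.0550 g 40 t 19.65
```

Call:
{"op": "jog_arm", "data": {
  "motion": [0,0,0.003,0,0,1,0.5]
}}

```text
time: 19.77
position: [0.6693, -0.1624, 0.1744]
tool_rot: [0.822, 0.526, 0.196, 0.094]
ft_force: [8.4, 1.9, -5.3]
grip_width: 0.0554
grip_force: 40.0
```

```bash
python3 st.py 3
```

```text
ang 58.0 tilt [-0.  -0.2] mm [ 1.   1.1 39.8] F [3.7 4.2 8.5] M [-0.478  0.369 -0.142] q6 -0.41 w 0.0554 g 40 t 19.77
```

Call:
{"op": "jog_arm", "data": {
  "motion": [0,0,0.003,0,0,1,0.5]
}}

```text
time: 19.9
position: [0.6694, -0.1625, 0.1743]
tool_rot: [0.84, 0.497, 0.2, 0.087]
ft_force: [8.8, 1.5, -5.8]
grip_width: 0.0551
grip_force: 40.0
```

```bash
python3 st.py 3
```

```text
ang 54.0 tilt [-0.  -0.2] mm [ 1.1  1.  39.7] F [3.6 4.3 9.1] M [-0.402  0.438 -0.171] q6 -0.34 w 0.0551 g 40 t 19.90
```

Call:
{"op": "jog_arm", "data": {
  "motion": [0,0,0.003,0,0,1,0.5]
}}

```text
time: 20.02
position: [0.6695, -0.1625, 0.1742]
tool_rot: [0.857, 0.467, 0.203, 0.08]
ft_force: [10.0, 1.0, -6.0]
grip_width: 0.0551
grip_force: 40.0
```

```bash
python3 st.py 3
```

```text
ang 50.0 tilt [-0.  -0.2] mm [ 1.1  1.  39.5] F [4.  5.1 9.7] M [-0.406  0.52  -0.18 ] q6 -0.27 w 0.0551 g 40 t 20.02
```

Call:
{"op": "jog_arm", "data": {
  "motion": [0,0,0.003,0,0,1,0.5]
}}

```text
time: 20.15
position: [0.6697, -0.1626, 0.1741]
tool_rot: [0.873, 0.437, 0.205, 0.073]
ft_force: [8.6, 0.6, -5.8]
grip_width: 0.055
grip_force: 40.0
```

```bash
python3 st.py 3
```

```text
ang 46.0 tilt [-0.  -0.2] mm [ 1.2  0.9 39.4] F [3.4 4.2 8.9] M [-0.375  0.543 -0.15 ] q6 -0.20 w 0.0550 g 40 t 20.15
```

Call:
{"op": "jog_arm", "data": {
  "motion": [0,0,0.003,0,0,1,0.5]
}}

```text
time: 20.27
position: [0.6698, -0.1626, 0.174]
tool_rot: [0.888, 0.406, 0.208, 0.066]
ft_force: [9.5, 1.4, -5.5]
grip_width: 0.0553
grip_force: 40.0
```

```bash
python3 st.py 3
```

```text
ang 42.0 tilt [-0.1 -0.2] mm [ 1.3  0.9 39.3] F [4.8 4.1 9.1] M [-0.358  0.527 -0.166] q6 -0.13 w 0.0553 g 40 t 20.27
```

Call:
{"op": "jog_arm", "data": {
  "motion": [0,0,0.003,0,0,1,0.5]
}}

```text
time: 20.4
position: [0.6699, -0.1627, 0.1739]
tool_rot: [0.901, 0.375, 0.21, 0.059]
ft_force: [8.2, 1.0, -5.8]
grip_width: 0.0552
grip_force: 40.0
```

```bash
python3 st.py 3
```

```text
ang 38.0 tilt [-0.1 -0.2] mm [ 1.3  0.8 39.2] F [3.9 3.1 8.8] M [-0.312  0.546 -0.133] q6 -0.06 w 0.0552 g 40 t 20.40
```

Call:
{"op": "jog_arm", "data": {
  "motion": [0,0,0.003,0,0,1,0.5]
}}

```text
time: 20.52
position: [0.67, -0.1628, 0.1739]
tool_rot: [0.913, 0.344, 0.212, 0.052]
ft_force: [9.4, 1.1, -6.9]
grip_width: 0.0548
grip_force: 40.0
```

```bash
python3 st.py 3
```

```text
ang 34.1 tilt [-0.1 -0.2] mm [ 1.3  0.7 39.1] F [ 4.6  3.2 10.2] M [-0.313  0.592 -0.598] q6 0.01 w 0.0548 g 40 t 20.52
```

Call:
{"op": "jog_arm", "data": {
  "motion": [0,0,0.003,0,0,1,0.5,0,0,0.003,0,0,1,0.5,0,0,0.003,0,0,1,0.5,0,0,0.003,0,0,1,0.5,0,0,0.002,0,0,0.5,0.5,0,0,0,0,0,0,0.5]
}}

```text
time: 21.28
position: [0.6704, -0.1631, 0.1734]
tool_rot: [0.956, 0.198, 0.217, 0.019]
ft_force: [10.1, 0.7, -6.1]
grip_width: 0.0552
grip_force: 40.0
```

```bash
python3 st.py 3
```

```text
ang 16.2 tilt [-0.1 -0.2] mm [ 1.5  0.3 38.5] F [6.1 2.4 9.8] M [-0.217  0.636 -0.593] q6 0.32 w 0.0552 g 40 t 21.27
```

Call:
{"op": "jog_arm", "data": {
  "motion": [0,0,0,0,0,0,-0.65,0,0,0,0,0,0,-0.65,0,0,0,0,0,0,-0.65,0,0,-0.8,0,0,0,-0.65,0,0,-0.8,0,0,0,-0.65,0,0,0,0,0,-1,-0.65,0,0,0,0,0,-1,-0.65,0,0,0,0,0,-1,-0.65,0,0,0,0,0,-1,-0.65,0,0,0,0,0,-1,-0.65,0,0,0,0,0,-1,-0.65]
}}

```text
time: 22.65
position: [0.6407, -0.1654, 0.2301]
tool_rot: [0.894, 0.393, 0.207, 0.061]
ft_force: [0.5, -0.0, -0.2]
grip_width: 0.0721
grip_force: 0.0
```

```bash
python3 st.py 3; python3 -c "
from h import *
plan(1,.105,88,n=12,hand=-.65)"
```

```text
ang 40.2 tilt [0.1 0.1] mm [ -1.5   1.7 102.5] F [0.2 0.3 0.4] M [ 0.145 -0.19   0.004] q6 -0.07 w 0.0721 g 0 t 22.65
n 12 min 11.96 dist [-0.1181 -0.0167 -0.0528] q [-0.54  0.46  1.66  0.41  0.71 -0.07] t 22.65
[-0.21, -0.173, -0.005, -0.002, 0.0, -0.996, -0.65, -0.197, -0.187, -0.005, -0.002, 0.0, -0.996, -0.65, -0.184, -0.2, -0.005, -0.002, 0.0, -0.996, -0.65, -0.17, -0.212, -0.005, -0.002, 0.0, -0.996, -0.65, -0.154, -0.224, -0.005, -0.002, 0.0, -0.996, -0.65, -0.139, -0.234, -0.005, -0.002, 0.0, -0.996, -0.65, -0.122, -0.243, -0.005, -0.002, 0.0, -0.996, -0.65, -0.105, -0.251, -0.005, -0.002, 0.0, -0.996, -0.65, -0.087, -0.257, -0.005, -0.002, 0.0, -0.996, -0.65, -0.069, -0.263, -0.005, -0.002, 0.0, -0.996, -0.65, -0.051, -0.267, -0.005, -0.002, 0.0, -0.996, -0.65, -0.032, -0.27, -0.005, -0.002, 0.0, -0.996, -0.65]
```

Call:
{"op": "jog_arm", "data": {
  "motion": [-0.21,-0.17,0,0,0,-1,-0.65,-0.2,-0.19,0,0,0,-1,-0.65,-0.18,-0.2,0,0,0,-1,-0.65,-0.17,-0.21,0,0,0,-1,-0.65,-0.15,-0.22,0,0,0,-1,-0.65,-0.14,-0.23,0,0,0,-1,-0.65,-0.12,-0.24,0,0,0,-1,-0.65,-0.1,-0.25,0,0,0,-1,-0.65,-0.09,-0.26,0,0,0,-1,-0.65,-0.07,-0.26,0,0,0,-1,-0.65,-0.05,-0.27,0,0,0,-1,-0.65,-0.03,-0.27,0,0,0,-1,-0.65]
}}

```text
time: 24.15
position: [0.5238, -0.1819, 0.1754]
tool_rot: [0.657, 0.722, 0.164, 0.14]
ft_force: [-0.7, 0.8, -0.4]
grip_width: 0.0717
grip_force: 0.0
```

Call:
{"op": "jog_arm", "data": {
  "motion": [0,0,0,0,0,0,-0.65]
}}

```text
time: 24.28
position: [0.5235, -0.1817, 0.1751]
tool_rot: [0.659, 0.721, 0.164, 0.139]
ft_force: [0.5, -0.2, 0.7]
grip_width: 0.0717
grip_force: 0.0
```

```bash
python3 st.py 2; python3 -c "
from h import *
plan(1,.037,88,n=3,hand=-.65)"
```

```text
ang 87.9 tilt [-0.1  0.1] mm [  0.    0.3 102.6] F [-0.3  0.7 -0.4] M [ 0.16  -0.    -0.006] q6 -1.33 w 0.0717 g 0 t 24.27
n 3 min 1.64 dist [ 0.0275  0.0031 -0.0595] q [-0.71  0.44  1.95  0.65  0.54 -1.33] t 24.275
[-0.003, 0.001, 0.547, -0.012, -0.005, -0.005, -0.65, -0.003, 0.001, 0.547, -0.012, -0.005, -0.005, -0.65, -0.003, 0.0, 0.547, -0.012, -0.005, -0.005, -0.65]
```

Call:
{"op": "jog_arm", "data": {
  "motion": [0,0,0.55,-0.01,0,0,-0.65,0,0,0.55,-0.01,0,0,-0.65,0,0,0.55,-0.01,0,0,-0.65,0,0,0,0,0,0,0.5,0,0,0,0,0,0,0.5,0,0,0,0,0,0,0.5]
}}

```text
time: 25.02
position: [0.5515, -0.1783, 0.1159]
tool_rot: [0.658, 0.722, 0.165, 0.14]
ft_force: [-0.8, -0.2, -3.3]
grip_width: 0.0551
grip_force: 40.0
```

Call:
{"op": "jog_arm", "data": {
  "motion": [0,0,0.003,0,0,1,0.5,0,0,0.003,0,0,1,0.5,0,0,0.003,0,0,1,0.5,0,0,0.003,0,0,1,0.5,0,0,0.003,0,0,1,0.5,0,0,0.003,0,0,1,0.5,0,0,0.003,0,0,1,0.5]
}}

```text
time: 25.9
position: [0.5519, -0.1784, 0.1151]
tool_rot: [0.812, 0.542, 0.194, 0.097]
ft_force: [-0.4, -1.0, -2.3]
grip_width: 0.0553
grip_force: 40.0
```

```bash
python3 st.py 2
```

```text
ang 60.2 tilt [ 0. -0.] mm [ 0.6  0.1 36.2] F [-1.6 -0.8  1.9] M [ 0.323 -0.291 -0.722] q6 -0.98 w 0.0553 g 40 t 25.90
```

Call:
{"op": "jog_arm", "data": {
  "motion": [0,0,0.003,0,0,1,0.5]
}}

```text
time: 26.02
position: [0.5519, -0.1784, 0.115]
tool_rot: [0.831, 0.513, 0.197, 0.09]
ft_force: [-0.1, -0.8, -2.1]
grip_width: 0.055
grip_force: 40.0
```

```bash
python3 st.py 2
```

```text
ang 56.2 tilt [ 0. -0.] mm [ 0.6  0.  36. ] F [-1.2 -0.4  1.8] M [ 0.296 -0.359 -0.716] q6 -0.91 w 0.0550 g 40 t 26.02
```

Call:
{"op": "jog_arm", "data": {
  "motion": [0,0,0.003,0,0,1,0.5]
}}

```text
time: 26.15
position: [0.552, -0.1784, 0.1149]
tool_rot: [0.848, 0.484, 0.2, 0.083]
ft_force: [-0.2, -0.5, -3.5]
grip_width: 0.0552
grip_force: 40.0
```

```bash
python3 st.py 2
```

```text
ang 52.2 tilt [ 0. -0.] mm [ 0.6  0.  35.9] F [-1.4 -1.1  3.1] M [ 0.316 -0.376 -0.677] q6 -0.84 w 0.0552 g 40 t 26.15
```

Call:
{"op": "jog_arm", "data": {
  "motion": [0,0,0,0,0,0.5,0.5]
}}

```text
time: 26.28
position: [0.5521, -0.1783, 0.1148]
tool_rot: [0.856, 0.469, 0.201, 0.079]
ft_force: [-1.0, -0.6, -3.1]
grip_width: 0.0549
grip_force: 40.0
```

```bash
python3 st.py 2
```

```text
ang 50.2 tilt [-0. -0.] mm [ 0.6  0.1 35.8] F [-1.8 -1.5  2.3] M [ 0.314 -0.463 -0.67 ] q6 -0.81 w 0.0549 g 40 t 26.27
```

Call:
{"op": "jog_arm", "data": {
  "motion": [0,0,0.002,0,0,0.5,0.5]
}}

```text
time: 26.4
position: [0.5521, -0.1783, 0.1147]
tool_rot: [0.865, 0.453, 0.203, 0.076]
ft_force: [-3.1, -1.8, -1.4]
grip_width: 0.0547
grip_force: 40.0
```

```bash
python3 st.py 2
```

```text
ang 48.1 tilt [-0. -0.] mm [ 0.6  0.1 35.7] F [-3.4 -1.8 -0.2] M [ 0.37  -0.524 -0.726] q6 -0.77 w 0.0547 g 40 t 26.40
```

Call:
{"op": "jog_arm", "data": {
  "motion": [0,0,0.002,0,0,0.5,0.5]
}}

```text
time: 26.52
position: [0.5522, -0.1783, 0.1146]
tool_rot: [0.873, 0.438, 0.204, 0.072]
ft_force: [-2.9, -0.8, 0.8]
grip_width: 0.055
grip_force: 40.0
```

```bash
python3 st.py 2
```

```text
ang 46.1 tilt [-0. -0.] mm [ 0.6  0.1 35.5] F [-1.9 -1.4 -2. ] M [ 0.333 -0.537 -1.037] q6 -0.74 w 0.0550 g 40 t 26.52
```

Call:
{"op": "jog_arm", "data": {
  "motion": [0,0,0.002,0,0,0.5,0.5]
}}

```text
time: 26.65
position: [0.5522, -0.1783, 0.1145]
tool_rot: [0.88, 0.423, 0.205, 0.069]
ft_force: [-4.4, -1.2, 3.1]
grip_width: 0.0555
grip_force: 40.0
```

```bash
python3 st.py 2
```

```text
ang 44.1 tilt [-0.  0.] mm [ 0.6  0.1 35.4] F [-2.4 -1.5 -4.7] M [ 0.375 -0.589 -1.495] q6 -0.70 w 0.0555 g 40 t 26.65
```

Call:
{"op": "jog_arm", "data": {
  "motion": [0,0,0,0,0,0,-0.65,0,0,0,0,0,0,-0.65,0,0,0,0,0,0,-0.65,0,0,-0.85,0,0,0,-0.65,0,0,-0.85,0,0,0,-0.65,0,0,0,0,0,0,-0.65]
}}

```text
time: 27.4
position: [0.5243, -0.1826, 0.1778]
tool_rot: [0.88, 0.422, 0.207, 0.07]
ft_force: [0.6, -0.8, -0.8]
grip_width: 0.0715
grip_force: 0.0
```

```bash
python3 st.py 2; python3 -c "
from h import *
plan(3,.105,91,n=12,hand=-.65)"
```

```text
ang 44.0 tilt [-0.  -0.2] mm [  1.8  -0.7 104.7] F [-0.5  0.7  1. ] M [ 0.13  -0.197 -0.022] q6 -0.56 w 0.0715 g 0 t 27.40
n 12 min 11.74 dist [0.093  0.204  0.0553] q [-0.71  0.43  1.95  0.65  0.54 -0.56] t 27.4
[0.471, -0.097, -0.001, 0.005, 0.001, -0.978, -0.65, 0.477, -0.065, -0.001, 0.005, 0.001, -0.978, -0.65, 0.48, -0.032, -0.0, 0.005, 0.001, -0.978, -0.65, 0.481, 0.001, -0.0, 0.005, 0.001, -0.978, -0.65, 0.48, 0.034, -0.0, 0.005, 0.001, -0.978, -0.65, 0.476, 0.066, -0.0, 0.005, 0.001, -0.978, -0.65, 0.471, 0.099, -0.0, 0.005, 0.001, -0.978, -0.65, 0.463, 0.131, -0.0, 0.005, 0.001, -0.978, -0.65, 0.453, 0.162, -0.0, 0.005, 0.001, -0.978, -0.65, 0.441, 0.192, -0.0, 0.005, 0.001, -0.978, -0.65, 0.427, 0.222, -0.0, 0.005, 0.001, -0.978, -0.65, 0.411, 0.251, -0.001, 0.005, 0.001, -0.978, -0.65]
```

Call:
{"op": "jog_arm", "data": {
  "motion": [0.47,-0.1,0,0,0,-0.98,-0.65,0.48,-0.07,0,0,0,-0.98,-0.65,0.48,-0.03,0,0,0,-0.98,-0.65,0.48,0,0,0,0,-0.98,-0.65,0.48,0.03,0,0.01,0,-0.98,-0.65,0.48,0.07,0,0.01,0,-0.98,-0.65,0.47,0.1,0,0.01,0,-0.98,-0.65,0.46,0.13,0,0.01,0,-0.98,-0.65,0.45,0.16,0,0.01,0,-0.98,-0.65,0.44,0.19,0,0.01,0,-0.98,-0.65,0.43,0.22,0,0.01,0,-0.98,-0.65,0.41,0.25,0,0,0,-0.98,-0.65]
}}

```text
time: 28.9
position: [0.6164, 0.0236, 0.2294]
tool_rot: [0.638, 0.74, 0.16, 0.142]
ft_force: [0.4, 1.0, -0.7]
grip_width: 0.0716
grip_force: 0.0
```

Call:
{"op": "jog_arm", "data": {
  "motion": [0,0,0,0,0,0,-0.65]
}}

```text
time: 29.02
position: [0.6167, 0.0238, 0.2298]
tool_rot: [0.638, 0.74, 0.16, 0.142]
ft_force: [0.3, -0.1, -0.0]
grip_width: 0.0719
grip_force: 0.0
```

```bash
python3 st.py 4; python3 -c "
from h import *
plan(3,.037,91,n=3,hand=-.65)"
```

```text
ang 91.1 tilt [-0.2  0.3] mm [ -1.6   2.5 102.2] F [-0.2  0.3  0.2] M [0.161 0.027 0.013] q6 -0.56 w 0.0719 g 0 t 29.02
n 3 min 1.63 dist [ 0.0291  0.0012 -0.0584] q [-0.21  0.4   1.79  0.27  0.56 -0.56] t 29.025
[-0.023, 0.016, 0.543, -0.022, -0.017, 0.012, -0.65, -0.022, 0.015, 0.543, -0.022, -0.017, 0.012, -0.65, -0.022, 0.014, 0.544, -0.022, -0.017, 0.012, -0.65]
```

Call:
{"op": "jog_arm", "data": {
  "motion": [-0.02,0.02,0.54,-0.02,-0.02,0.01,-0.65,-0.02,0.02,0.54,-0.02,-0.02,0.01,-0.65,-0.02,0.01,0.54,-0.02,-0.02,0.01,-0.65,0,0,0,0,0,0,0.5,0,0,0,0,0,0,0.5,0,0,0,0,0,0,0.5]
}}

```text
time: 29.78
position: [0.6454, 0.0236, 0.1732]
tool_rot: [0.639, 0.738, 0.161, 0.146]
ft_force: [1.4, -1.1, -2.8]
grip_width: 0.0551
grip_force: 40.0
```

```bash
python3 st.py 4
```

```text
ang 91.0 tilt [ 0.1 -0. ] mm [ 0.3 -1.4 38.8] F [-1.3 -0.1  3.1] M [ 0.176 -0.118 -0.069] q6 -0.59 w 0.0551 g 40 t 29.77
```

Call:
{"op": "jog_arm", "data": {
  "motion": [0,0,0.003,0,0,1,0.5,0,0,0.003,0,0,1,0.5,0,0,0.003,0,0,1,0.5,0,0,0.003,0,0,1,0.5,0,0,0.003,0,0,1,0.5,0,0,0.003,0,0,1,0.5,0,0,0.003,0,0,1,0.5,0,0,0.003,0,0,1,0.5]
}}

```text
time: 30.78
position: [0.6452, 0.0237, 0.172]
tool_rot: [0.817, 0.534, 0.194, 0.096]
ft_force: [0.3, -0.7, -2.9]
grip_width: 0.0552
grip_force: 40.0
```

```bash
python3 st.py 4
```

```text
ang 59.1 tilt [ 0.2 -0. ] mm [-0.5 -1.2 37.8] F [-1.2 -0.5  2.7] M [ 0.213 -0.361 -0.685] q6 -0.04 w 0.0552 g 40 t 30.77
```

Call:
{"op": "jog_arm", "data": {
  "motion": [0,0,0.003,0,0,1,0.5]
}}

```text
time: 30.9
position: [0.6451, 0.0238, 0.1718]
tool_rot: [0.836, 0.505, 0.197, 0.089]
ft_force: [-0.0, -1.0, -3.0]
grip_width: 0.0554
grip_force: 40.0
```

```bash
python3 st.py 4
```

```text
ang 55.1 tilt [ 0.2 -0. ] mm [-0.6 -1.2 37.7] F [-1.6 -0.6  2.7] M [ 0.252 -0.38  -0.747] q6 0.03 w 0.0554 g 40 t 30.90
```

Call:
{"op": "jog_arm", "data": {
  "motion": [0,0,0.001,0,0,0.5,0.5]
}}

```text
time: 31.02
position: [0.6452, 0.0238, 0.1717]
tool_rot: [0.844, 0.49, 0.198, 0.085]
ft_force: [0.2, -1.3, -2.6]
grip_width: 0.0549
grip_force: 40.0
```

```bash
python3 st.py 4
```

```text
ang 53.1 tilt [ 0.2 -0. ] mm [-0.6 -1.1 37.6] F [-1.7 -0.1  2.4] M [ 0.206 -0.473 -0.702] q6 0.07 w 0.0549 g 40 t 31.02
```

Call:
{"op": "jog_arm", "data": {
  "motion": [0,0,0.001,0,0,0.5,0.5]
}}

```text
time: 31.15
position: [0.6452, 0.0239, 0.1716]
tool_rot: [0.853, 0.475, 0.2, 0.081]
ft_force: [-1.6, -1.7, -1.5]
grip_width: 0.0551
grip_force: 40.0
```

```bash
python3 st.py 4
```

```text
ang 51.0 tilt [ 0.1 -0. ] mm [-0.6 -1.1 37.5] F [-2.5 -0.8  0.6] M [ 0.308 -0.568 -0.696] q6 0.10 w 0.0551 g 40 t 31.15
```

Sets of 2° steps until it comes up solid.

Call:
{"op": "jog_arm", "data": {
  "motion": [0,0,0.001,0,0,0.5,0.5]
}}

```text
time: 31.28
position: [0.6452, 0.0239, 0.1715]
tool_rot: [0.861, 0.46, 0.201, 0.078]
ft_force: [-2.5, -1.0, -0.8]
grip_width: 0.0557
grip_force: 40.0
```

```bash
python3 st.py 4
```

```text
ang 49.0 tilt [ 0.1 -0. ] mm [-0.6 -1.  37.4] F [-2.3 -1.6 -0.3] M [ 0.394 -0.638 -1.091] q6 0.14 w 0.0557 g 40 t 31.27
```

Call:
{"op": "jog_arm", "data": {
  "motion": [0,0,0.001,0,0,0.5,0.5]
}}

```text
time: 31.4
position: [0.6452, 0.0239, 0.1714]
tool_rot: [0.869, 0.445, 0.202, 0.074]
ft_force: [-2.7, -1.5, -0.8]
grip_width: 0.0553
grip_force: 40.0
```

```bash
python3 st.py 4
```

```text
ang 47.1 tilt [ 0.2 -0. ] mm [-0.7 -1.  37.3] F [-2.9 -1.3 -0.5] M [ 0.401 -0.657 -1.423] q6 0.17 w 0.0553 g 40 t 31.40
```

Solid. Release and move to the front left knob.

Call:
{"op": "jog_arm", "data": {
  "motion": [0,0,0,0,0,0,-0.65,0,0,0,0,0,0,-0.65,0,0,0,0,0,0,-0.65,0,0,-0.85,0,0,0,-0.65,0,0,-0.85,0,0,0,-0.65,0,0,0,0,0,0,-0.65]
}}

```text
time: 32.15
position: [0.6185, 0.0202, 0.2361]
tool_rot: [0.869, 0.444, 0.206, 0.076]
ft_force: [0.2, 0.2, 1.1]
grip_width: 0.0719
grip_force: 0.0
```

```bash
python3 st.py 4; python3 -c "
from h import *
plan(0,.105,87,n=10,hand=-.65)"
```

```text
ang 47.0 tilt [-0.1 -0.4] mm [  2.2  -1.4 107.3] F [ 0.5  0.3 -0.9] M [ 0.07  -0.093 -0.025] q6 0.21 w 0.0719 g 0 t 32.15
n 10 min 10.01 dist [-0.1199 -0.0138 -0.0588] q [-0.22  0.39  1.78  0.27  0.56  0.21] t 32.15
[-0.227, -0.248, 0.004, 0.01, 0.002, -1.001, -0.65, -0.209, -0.263, 0.004, 0.01, 0.002, -1.001, -0.65, -0.19, -0.277, 0.004, 0.01, 0.002, -1.001, -0.65, -0.17, -0.289, 0.004, 0.01, 0.002, -1.001, -0.65, -0.149, -0.301, 0.004, 0.01, 0.002, -1.001, -0.65, -0.128, -0.31, 0.005, 0.01, 0.002, -1.001, -0.65, -0.106, -0.318, 0.005, 0.01, 0.002, -1.001, -0.65, -0.084, -0.325, 0.005, 0.01, 0.002, -1.001, -0.65, -0.061, -0.33, 0.005, 0.01, 0.002, -1.001, -0.65, -0.037, -0.334, 0.005, 0.01, 0.002, -1.001, -0.65]
```

Call:
{"op": "jog_arm", "data": {
  "motion": [-0.23,-0.25,0,0.01,0,-1,-0.65,-0.21,-0.26,0,0.01,0,-1,-0.65,-0.19,-0.28,0,0.01,0,-1,-0.65,-0.17,-0.29,0,0.01,0,-1,-0.65,-0.15,-0.3,0,0.01,0,-1,-0.65,-0.13,-0.31,0,0.01,0,-1,-0.65,-0.11,-0.32,0,0.01,0,-1,-0.65,-0.08,-0.33,0,0.01,0,-1,-0.65,-0.06,-0.33,0,0.01,0,-1,-0.65,-0.04,-0.33,0,0.01,0,-1,-0.65,0,0,0,0,0,0,-0.65]
}}

```text
time: 33.52
position: [0.4951, 0.0063, 0.1755]
tool_rot: [0.666, 0.715, 0.163, 0.135]
ft_force: [0.2, 0.1, -0.2]
grip_width: 0.0719
grip_force: 0.0
```

```bash
python3 st.py 1; python3 -c "
from h import *
plan(0,.037,87,n=3,hand=-.65)"
```

```text
ang 86.8 tilt [-0.1  0.5] mm [ -3.9   0.4 104.8] F [0.1 0.1 0.2] M [ 0.159 -0.008 -0.019] q6 -0.95 w 0.0719 g 0 t 33.52
n 3 min 1.7 dist [ 0.032   0.0036 -0.0598] q [-0.33  0.36  2.12  0.61  0.32 -0.95] t 33.525
[-0.002, 0.038, 0.565, -0.043, -0.004, -0.015, -0.65, -0.002, 0.036, 0.565, -0.043, -0.004, -0.015, -0.65, -0.002, 0.034, 0.565, -0.043, -0.004, -0.015, -0.65]
```

Call:
{"op": "jog_arm", "data": {
  "motion": [0,0.04,0.56,-0.04,0,-0.01,-0.65,0,0.04,0.56,-0.04,0,-0.01,-0.65,0,0.03,0.56,-0.04,0,-0.01,-0.65,0,0,0,0,0,0,0.5,0,0,0,0,0,0,0.5,0,0,0,0,0,0,0.5]
}}

```text
time: 34.28
position: [0.5267, 0.0102, 0.1173]
tool_rot: [0.664, 0.716, 0.166, 0.139]
ft_force: [-1.0, -1.9, -8.0]
grip_width: 0.0552
grip_force: 40.0
```

```bash
python3 st.py 1
```

```text
ang 87.1 tilt [-0. -0.] mm [ 0.4  0.3 38.7] F [-1.9 -4.4  6.7] M [ 0.747 -0.27  -0.051] q6 -1.35 w 0.0552 g 40 t 34.27
```

Call:
{"op": "jog_arm", "data": {
  "motion": [0,0,0.003,0,0,1,0.5,0,0,0.003,0,0,1,0.5,0,0,0.003,0,0,1,0.5,0,0,0.003,0,0,1,0.5,0,0,0.003,0,0,1,0.5,0,0,0.003,0,0,1,0.5,0,0,0.003,0,0,1,0.5,0,0,0.003,0,0,1,0.5]
}}

```text
time: 35.28
position: [0.5273, 0.0102, 0.1165]
tool_rot: [0.835, 0.506, 0.198, 0.088]
ft_force: [-1.7, -1.6, -6.8]
grip_width: 0.0548
grip_force: 40.0
```

```bash
python3 st.py 1
```

```text
ang 55.2 tilt [-0. -0.] mm [ 0.6  0.2 37.7] F [-3.7 -3.   5.4] M [ 0.543 -0.619 -0.767] q6 -0.80 w 0.0548 g 40 t 35.27
```

Call:
{"op": "jog_arm", "data": {
  "motion": [0,0,0.003,0,0,1,0.5]
}}

```text
time: 35.4
position: [0.5274, 0.0102, 0.1164]
tool_rot: [0.852, 0.477, 0.201, 0.081]
ft_force: [-0.1, -1.4, -5.7]
grip_width: 0.0551
grip_force: 40.0
```

```bash
python3 st.py 1
```

```text
ang 51.2 tilt [-0. -0.] mm [ 0.6  0.2 37.5] F [-2.8 -1.2  5. ] M [ 0.475 -0.745 -0.739] q6 -0.73 w 0.0551 g 40 t 35.40
```

Call:
{"op": "jog_arm", "data": {
  "motion": [0,0,0.001,0,0,0.5,0.5]
}}

```text
time: 35.52
position: [0.5274, 0.0102, 0.1163]
tool_rot: [0.86, 0.462, 0.202, 0.078]
ft_force: [-1.3, -1.8, -6.1]
grip_width: 0.0556
grip_force: 40.0
```

```bash
python3 st.py 1
```

```text
ang 49.2 tilt [-0. -0.] mm [ 0.6  0.2 37.4] F [-3.8 -1.9  4.9] M [ 0.56  -0.864 -0.717] q6 -0.70 w 0.0556 g 40 t 35.52
```

Call:
{"op": "jog_arm", "data": {
  "motion": [0,0,0.001,0,0,0.5,0.5]
}}

```text
time: 35.65
position: [0.5275, 0.0103, 0.1162]
tool_rot: [0.868, 0.446, 0.204, 0.074]
ft_force: [-2.7, -1.8, -6.6]
grip_width: 0.055
grip_force: 40.0
```

```bash
python3 st.py 1
```

```text
ang 47.1 tilt [-0. -0.] mm [ 0.6  0.2 37.3] F [-4.8 -3.   4.8] M [ 0.584 -0.982 -0.703] q6 -0.67 w 0.0550 g 40 t 35.65
```

Call:
{"op": "jog_arm", "data": {
  "motion": [0,0,0.001,0,0,0.5,0.5]
}}

```text
time: 35.78
position: [0.5276, 0.0103, 0.1161]
tool_rot: [0.876, 0.43, 0.205, 0.07]
ft_force: [-4.4, -2.2, -5.1]
grip_width: 0.0549
grip_force: 40.0
```

```bash
python3 st.py 1
```

```text
ang 45.1 tilt [-0. -0.] mm [ 0.6  0.2 37.2] F [-5.7 -3.3  2.7] M [ 0.627 -1.082 -1.009] q6 -0.63 w 0.0549 g 40 t 35.77
```

Call:
{"op": "jog_arm", "data": {
  "motion": [0,0,0.001,0,0,0.5,0.5]
}}

```text
time: 35.9
position: [0.5276, 0.0103, 0.1161]
tool_rot: [0.883, 0.416, 0.206, 0.067]
ft_force: [-5.2, -2.8, -4.7]
grip_width: 0.0552
grip_force: 40.0
```

```bash
python3 st.py 1
```

```text
ang 43.2 tilt [-0. -0.] mm [ 0.7  0.2 37.2] F [-6.6 -3.3  1.9] M [ 0.634 -1.146 -1.39 ] q6 -0.60 w 0.0552 g 40 t 35.90
```

Solid. On to the rear right knob.

Call:
{"op": "jog_arm", "data": {
  "motion": [0,0,0,0,0,0,-0.65,0,0,0,0,0,0,-0.65,0,0,0,0,0,0,-0.65,0,0,-0.85,0,0,0,-0.65,0,0,-0.85,0,0,0,-0.65,0,0,0,0,0,0,-0.65]
}}

```text
time: 36.65
position: [0.5007, 0.0062, 0.1802]
tool_rot: [0.883, 0.415, 0.209, 0.069]
ft_force: [0.3, 0.0, 0.2]
grip_width: 0.0719
grip_force: 0.0
```

```bash
python3 st.py 1; python3 -c "
from h import *
plan(2,.105,83,n=10,hand=-.65)"
```

```text
ang 43.1 tilt [-0.2 -0.3] mm [  3.1  -0.4 106.8] F [ 0.2  0.2 -0. ] M [ 0.103 -0.179 -0.021] q6 -0.20 w 0.0719 g 0 t 36.65
n 10 min 9.97 dist [ 0.1405 -0.1733  0.0529] q [-0.32  0.36  2.12  0.63  0.32 -0.2 ] t 36.65
[-0.089, 0.566, 0.007, 0.01, -0.002, -0.997, -0.65, -0.128, 0.559, 0.007, 0.01, -0.002, -0.997, -0.65, -0.166, 0.548, 0.007, 0.01, -0.002, -0.997, -0.65, -0.204, 0.536, 0.006, 0.01, -0.002, -0.997, -0.65, -0.241, 0.52, 0.006, 0.01, -0.002, -0.997, -0.65, -0.276, 0.502, 0.006, 0.01, -0.002, -0.997, -0.65, -0.311, 0.482, 0.005, 0.01, -0.002, -0.997, -0.65, -0.343, 0.459, 0.005, 0.01, -0.002, -0.997, -0.65, -0.375, 0.434, 0.005, 0.01, -0.002, -0.997, -0.65, -0.404, 0.407, 0.005, 0.01, -0.002, -0.997, -0.65]
```

Call:
{"op": "jog_arm", "data": {
  "motion": [-0.09,0.57,0,0.01,0,-1,-0.65,-0.13,0.56,0,0.01,0,-1,-0.65,-0.17,0.55,0,0.01,0,-1,-0.65,-0.2,0.54,0,0.01,0,-1,-0.65,-0.24,0.52,0,0.01,0,-1,-0.65,-0.28,0.5,0,0.01,0,-1,-0.65,-0.31,0.48,0,0.01,0,-1,-0.65,-0.34,0.46,0,0.01,0,-1,-0.65,-0.38,0.43,0,0.01,0,-1,-0.65,-0.4,0.41,0,0.01,0,-1,-0.65,0,0,0,0,0,0,-0.65]
}}

```text
time: 38.02
position: [0.6418, -0.1684, 0.2318]
tool_rot: [0.689, 0.692, 0.171, 0.131]
ft_force: [-1.0, 0.2, -0.4]
grip_width: 0.0721
grip_force: 0.0
```

```bash
python3 st.py 3; python3 -c "
from h import *
plan(2,.037,83,n=3,hand=-.65)"
```

```text
ang 83.0 tilt [-0.1  0.1] mm [ -0.2  -1.3 103.7] F [ 0.2 -1.1 -0. ] M [ 0.168 -0.049 -0.067] q6 -0.82 w 0.0721 g 0 t 38.02
n 3 min 1.67 dist [ 0.0279  0.0049 -0.0604] q [-0.54  0.47  1.65  0.41  0.72 -0.82] t 38.025
[0.01, 0.001, 0.556, -0.011, -0.011, -0.0, -0.65, 0.01, 0.001, 0.556, -0.011, -0.011, -0.0, -0.65, 0.011, 0.0, 0.556, -0.011, -0.011, -0.0, -0.65]
```

Call:
{"op": "jog_arm", "data": {
  "motion": [0,0,0.56,-0.01,-0.01,0,-0.65,0,0,0.56,-0.01,-0.01,0,-0.65,0,0,0.55,-0.01,-0.01,0,-0.65,0,0,0,0,0,0,0.5,0,0,0,0,0,0,0.5,0,0,0,0,0,0,0.5]
}}

```text
time: 38.78
position: [0.6694, -0.1632, 0.1729]
tool_rot: [0.688, 0.692, 0.171, 0.134]
ft_force: [6.3, 1.8, -3.3]
grip_width: 0.055
grip_force: 40.0
```

```bash
python3 st.py 3
```

```text
ang 83.1 tilt [-0.  -0.1] mm [ 0.4  0.3 38.5] F [1.5 4.3 5.8] M [-0.477  0.239 -0.019] q6 -0.85 w 0.0550 g 40 t 38.77
```

Call:
{"op": "jog_arm", "data": {
  "motion": [0,0,0.003,0,0,1,0.5,0,0,0.003,0,0,1,0.5,0,0,0.003,0,0,1,0.5,0,0,0.003,0,0,1,0.5,0,0,0.003,0,0,1,0.5,0,0,0.003,0,0,1,0.5,0,0,0.003,0,0,1,0.5,0,0,0.003,0,0,1,0.5]
}}

```text
time: 39.78
position: [0.6699, -0.1633, 0.1721]
tool_rot: [0.852, 0.476, 0.201, 0.082]
ft_force: [6.7, 1.5, -4.7]
grip_width: 0.055
grip_force: 40.0
```

```bash
python3 st.py 3
```

```text
ang 51.2 tilt [ 0.  -0.1] mm [ 0.5  0.2 37.5] F [3.1 2.9 7.2] M [-0.301  0.515 -0.741] q6 -0.29 w 0.0550 g 40 t 39.77
```

Call:
{"op": "jog_arm", "data": {
  "motion": [0,0,0.003,0,0,1,0.5]
}}

```text
time: 39.9
position: [0.67, -0.1633, 0.172]
tool_rot: [0.868, 0.446, 0.204, 0.075]
ft_force: [7.3, 1.6, -4.1]
grip_width: 0.0553
grip_force: 40.0
```

```bash
python3 st.py 3
```

```text
ang 47.2 tilt [-0.  -0.1] mm [ 0.5  0.2 37.4] F [3.9 3.2 6.9] M [-0.298  0.471 -0.734] q6 -0.22 w 0.0553 g 40 t 39.90
```

Call:
{"op": "jog_arm", "data": {
  "motion": [0,0,0.001,0,0,0.5,0.5]
}}

```text
time: 40.02
position: [0.67, -0.1632, 0.1719]
tool_rot: [0.876, 0.431, 0.205, 0.071]
ft_force: [6.6, 2.1, -4.8]
grip_width: 0.0551
grip_force: 40.0
```

```bash
python3 st.py 3
```

```text
ang 45.2 tilt [-0.  -0.1] mm [ 0.5  0.2 37.3] F [3.8 2.  7.2] M [-0.192  0.486 -0.717] q6 -0.19 w 0.0551 g 40 t 40.02
```

Call:
{"op": "jog_arm", "data": {
  "motion": [0,0,0.001,0,0,0.5,0.5]
}}

```text
time: 40.15
position: [0.6701, -0.1633, 0.1719]
tool_rot: [0.883, 0.416, 0.206, 0.068]
ft_force: [6.4, 2.3, -5.1]
grip_width: 0.0551
grip_force: 40.0
```

```bash
python3 st.py 3
```

```text
ang 43.2 tilt [-0.  -0.1] mm [ 0.5  0.1 37.3] F [3.8 1.5 7.4] M [-0.269  0.489 -0.775] q6 -0.16 w 0.0551 g 40 t 40.15
```

Call:
{"op": "jog_arm", "data": {
  "motion": [0,0,0.001,0,0,0.5,0.5]
}}

```text
time: 40.28
position: [0.6701, -0.1633, 0.1718]
tool_rot: [0.89, 0.401, 0.207, 0.064]
ft_force: [7.3, 2.0, -5.0]
grip_width: 0.0554
grip_force: 40.0
```

```bash
python3 st.py 3
```

```text
ang 41.3 tilt [-0.  -0.1] mm [ 0.5  0.2 37.2] F [4.3 2.2 7.7] M [-0.201  0.55  -1.016] q6 -0.12 w 0.0554 g 40 t 40.27
```

Call:
{"op": "jog_arm", "data": {
  "motion": [0,0,0.001,0,0,0.5,0.5]
}}

```text
time: 40.4
position: [0.6701, -0.1633, 0.1718]
tool_rot: [0.896, 0.386, 0.208, 0.061]
ft_force: [7.6, 2.4, -4.8]
grip_width: 0.0557
grip_force: 40.0
```

```bash
python3 st.py 3
```

```text
ang 39.4 tilt [ 0.  -0.1] mm [ 0.5  0.1 37.2] F [4.8 2.1 7.7] M [-0.225  0.562 -1.456] q6 -0.09 w 0.0557 g 40 t 40.40
```

Call:
{"op": "jog_arm", "data": {
  "motion": [0,0,0,0,0,0,-0.65,0,0,0,0,0,0,-0.65,0,0,0,0,0,0,-0.65,0,0,-0.85,0,0,0,-0.65,0,0,-0.85,0,0,0,-0.65,0,0,-0.85,0,0,0,-0.65,0,0,-0.85,0,0,0,-0.65,0,0,0,0,0,0,-0.65,0,0,0,0,0,0,-0.65]
}}

```text
time: 41.52
position: [0.6112, -0.1704, 0.293]
tool_rot: [0.898, 0.384, 0.207, 0.058]
ft_force: [0.3, 0.8, 0.7]
grip_width: 0.0721
grip_force: 0.0
```

```bash
python3 -c "
from h import *
cv2.imwrite('pics/b.png',cv2.resize(robot.camera('scene')[170:330,180:420],None,fx=3,fy=3))"
```

```text
(no output)
```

View pics/b.png

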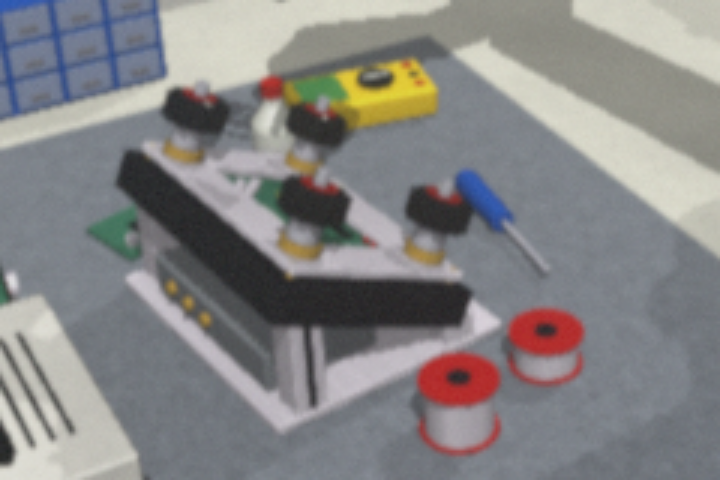

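The picture shows all four knobs seated at (197,110), (317,122), (313,205) and (438,212). The bottle, multimeter, reels and screwdriver stand where they were, and the gripper is clear.

```bash
python3 -c "
from rig import robot
print(robot.hand_in())"
```

```text
the job is handed in; nothing more can be done
None
```

All four knobs are tightened crosswise in two passes (FR, RL, FL, RR both times): about 20° past the bite in the first, and in the second until the torque rose to 1.4–1.5 N m, well above the 0.7 N m spring torque. The job was handed in at about 41.6 s of the 72 s allowed, and no verdict came back.

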